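# Stow the dumbbell kit in its low rack

## Robot

A 6-joint arm with a two-finger parallel gripper is mounted at the origin on the work surface. World frame = base frame: x ahead of the robot, y to its left, z up, the work surface at z = 0. Lengths are in m, angles in rad, forces in N, time in s.
With the tool pointing down it reaches from about 0.25 to 0.725 m from the base axis. Payload 9.7 kg.
Tool frame: the origin (TCP) lies at the very end of the fingers, on their centre line; the grasp point (between the pads) lies 19 mm behind it; z points along the fingers, y is the line along which they close (so a half turn about z gives the same grasp; the last joint's range is limited). The gripper opens to 85 mm and grips with 20 to 120 N. Pads are 22 mm wide; open, the fingers measure 114 mm over their backs; the gripper's body (76 mm by 85 mm) begins 54 mm behind the grasp point. The pads swing forward as they close: fully open they stand 13 mm farther back than shut.
Start: joints at [0, 0.087, 0.176, 1.66, 0, 1.571], TCP at [0.55, -0, 0.231] pointing down, gripper open.
Joint ranges: [-3.13, 3.13], [-0.85, 1.81], [-1.15, 1.24], [-2.2, 2.28], [-1.44, 1.52], [-3.14, 3.14]. Speed limits (rad/s): [2.22, 2.22, 2.57, 3.14, 3.14, 3.14].

## Interface

Orientations are given as a rotation vector (axis times angle).
In Python, from station import sensors, vision, hand_in gives the robot as it stands. The module is installed in compiled form; this text tells all that it offers.
- The arm moves only by the tool jog_arm, never from a script. Its argument "motion" is text: rows parted by semicolons, each of 7 numbers parted by spaces: the shift along the world's x, y, z scaled (see below), then the turn, a rotation vector about the world's x, y, z scaled (see below), then the opening, from 0 (shut) to 1 (fully open). In form: tx ty tz ax ay az fingers; .... A call has 1 to 10 rows; each row shifts and turns the commanded pose from where the row before left it; what a row does not reach is not made up. The controller multiplies each number of a shift by 40 mm and each number of a turn by 360 degrees. A row lasts 1/10 s, in which the tool goes at most 50 mm and 8.59 degrees, less where a joint would pass 70% of its speed; a pose out of reach is approached as far as the arm can. A call with a number of a shift or a turn outside -1 to 1 is refused whole. A call with a gripper value outside its range is refused whole. The fingers move at their own pace and stop on an object; the grip force is fixed at half the most. Time passes only in rows, so rows that do not move let the fingers close. It gives the time, the measured TCP pose, the force, the opening and the grip force at its end, in the units of the state.
- sensors.observe(): the state, without advancing time (a new reading comes with each control period).
- vision.snapshot(name): name is "scene" or "side" or "wrist"; returns a dict with "image" (400x640x3 uint8, blue, green, red), "intrinsics" (3x3 intrinsics, pixels), "extrinsics" (4x4, takes a point from camera to world coordinates); the wrist camera has in their place "mount" (4x4, takes a point from camera to tool coordinates, whose origin is the TCP and whose axes are the flange's). Camera axes: x right, y down, z forward; pixel columns grow to the right and rows downward; lengths in m; the calibration is good to about 2 mm. A picture is of the moment at which its call begins: read the wrist's pose just before it. There is no depth.
- hand_in(): hands the job in; it is judged then, once.
Trained networks look in a picture, given as the dict that the camera call returned (one of the last four; its "shot" number tells which), for a name from the list of things; names that differ only in an ending like _2 or _b are one class to them, and where a whole thing is asked for, a point or a joint stands for the part that bears it (a point fixed in the world has none). Each returns a list of dicts, best first, with "p" (0 to 1); they miss things now and then, are a little off and sometimes report something else, mostly with a low value. They report only what shows in the picture. A call takes as long as a camera call. They do not tell look-alikes from the thing itself.
- vision.find_in(picture, thing): "centre" ([x, y, z] in m, in world coordinates, good to about 4 mm: the middle of the surface that is visible of it).
- vision.tip_of(picture, thing): "centre" ([x, y, z] in m, in world coordinates, good to about 4 mm: a listed point, or the origin of a listed thing).
The state is a dict: "time": time; "joint_positions": joint angles; "joint_vel": joint speeds; "tau": joint torques, N m; "tcp_pos": TCP position; "tcp_rot": TCP orientation; "ft_force": force on the tool from outside, world axes, zero at the start; "torque": the same for the moment, N m; "finger_gap": finger opening in m; "grasp_force": force on a finger pad.
Only numpy, scipy, OpenCV 4.12 (cv2) and the standard library are available. Lean on these libraries where they do the work, as an engineer would, in place of code of your own. Each camera call takes 0.05 s, during which the arm holds its last target. There are 200 camera calls.

## Task

Put the dumbbell kit away: pour all the orange end caps from the white cup into the grey tub, then slide the tub with its caps fully home under the rack's shelf, against the back stop, and stand the empty cup upright on top of that shelf. Slide every dumbbell on the mat lengthwise into the lane under the tag of its own colour, fully home against the back stop; leave the drink bottle, jar, cork block, kettlebell and stopwatch where they are.

Things in the scene. Friction and masses are not known exactly. Their poses are not given: they have to be found in the camera images.
- rack: Low rack fixed to the table, 280 x 346 mm, 82 mm high. Origin on the table under the middle of its white shelf's front edge; +x runs inwards along the lanes, z up. Rubber floor 10 mm above the table, from x = -170 mm (open front) to the back stop at +110 mm. Dividers 6 mm thick rise 8 mm from the floor before the shelf, 22 mm under it. Three dumbbell lanes, 68 mm clear, centres at y = -15, +59, +133 mm.
- rack_shelf (a point): Centre of the top of the rack's white shelf, which is 130 mm deep and 346 mm wide and overhangs the lanes and bay (rack x = 0 to +130 mm): underside 72 mm, top 82 mm above the table. In front of it the rack floor is open above. Axes as the rack's.
- rack_bay (a point): Point on the rack floor (10 mm above the table), on the centre line of the tub's bay, below the shelf's front edge (rack x = 0, y = -111 mm). The bay is 112 mm clear between dividers; its back stop is 110 mm further along x. Axes as the rack's.
- tag_red: Red tag 60 x 34 mm, 2 mm thick, lying on the rack's top shelf at its front edge, above the lane meant for the red dumbbell. Its origin lies on the centre line of that lane, at the shelf's front edge, 82 mm above the table; axes as the rack's. Which lane has which colour differs from start to start.
- tag_yellow: Yellow tag 60 x 34 mm, 2 mm thick, lying on the rack's top shelf at its front edge, above the lane meant for the yellow dumbbell. Its origin lies on the centre line of that lane, at the shelf's front edge, 82 mm above the table; axes as the rack's. Which lane has which colour differs from start to start.
- tag_blue: Blue tag 60 x 34 mm, 2 mm thick, lying on the rack's top shelf at its front edge, above the lane meant for the blue dumbbell. Its origin lies on the centre line of that lane, at the shelf's front edge, 82 mm above the table; axes as the rack's. Which lane has which colour differs from start to start.
- dumbbell_red_mid (a point): Red dumbbell, 150 mm long, 0.6 kg; the point is its centre, its x axis runs along the handle. Hexagonal heads at both ends, 37 mm long each, 50 mm across flats, 58 mm across corners; between them a steel handle 24 mm thick and 76 mm long. It lies on a flat of its heads, centre 25 mm above what it lies on (at the start a grey mat 3 mm thick). One or more dumbbells may be absent.
- dumbbell_yellow_mid (a point): Yellow dumbbell, 150 mm long, 0.6 kg; the point is its centre, its x axis runs along the handle. Hexagonal heads at both ends, 37 mm long each, 50 mm across flats, 58 mm across corners; between them a steel handle 24 mm thick and 76 mm long. It lies on a flat of its heads, centre 25 mm above what it lies on (at the start a grey mat 3 mm thick). One or more dumbbells may be absent.
- dumbbell_blue_mid (a point): Blue dumbbell, 150 mm long, 0.6 kg; the point is its centre, its x axis runs along the handle. Hexagonal heads at both ends, 37 mm long each, 50 mm across flats, 58 mm across corners; between them a steel handle 24 mm thick and 76 mm long. It lies on a flat of its heads, centre 25 mm above what it lies on (at the start a grey mat 3 mm thick). One or more dumbbells may be absent.
- tub: Grey open tub, 140 mm long (x) by 104 mm wide (y) by 56 mm high, walls and floor 4 mm, 0.25 kg. Origin at the centre of its underside. At the start it stands empty in its bay on the rack floor, drawn out in front of the overhang, free to slide along the bay.
- cup_mid (a point): White plastic cup, 100 mm high, outer diameter 54 mm at the foot and 68 mm at the rim, wall 3 mm, 0.12 kg empty; the point is on its axis half-way up (50 mm), its z axis points to the mouth. It stands on the table and holds the orange end caps.
- cap0_mid (a point): Orange end cap, a plastic plug 20 mm in diameter and 17 mm long, 12 g; the point is its centre. At the start in the cup. Some caps may be absent.
- cap1_mid (a point): Orange end cap, a plastic plug 20 mm in diameter and 17 mm long, 12 g; the point is its centre. At the start in the cup. Some caps may be absent.
- cap2_mid (a point): Orange end cap, a plastic plug 20 mm in diameter and 17 mm long, 12 g; the point is its centre. At the start in the cup. Some caps may be absent.
- cap3_mid (a point): Orange end cap, a plastic plug 20 mm in diameter and 17 mm long, 12 g; the point is its centre. At the start in the cup. Some caps may be absent.
- cap4_mid (a point): Orange end cap, a plastic plug 20 mm in diameter and 17 mm long, 12 g; the point is its centre. At the start in the cup. Some caps may be absent.
- cap5_mid (a point): Orange end cap, a plastic plug 20 mm in diameter and 17 mm long, 12 g; the point is its centre. At the start in the cup. Some caps may be absent.
Mind the look-alikes: they are no part of the job. Of the things that look like the part that bears dumbbell_red_mid, the smaller one is meant.

How it is judged:
On the way, in this order (a step that is already met when the one before it is completed fails the run):
1. all the orange end caps are in the tub (x of cap0_mid in the frame of tub between -0.068 and 0.068 m and y of cap0_mid in the frame of tub between -0.05 and 0.05 m and z of cap0_mid in the frame of tub between 0 and 0.056 m and x of cap1_mid in the frame of tub between -0.068 and 0.068 m and y of cap1_mid in the frame of tub between -0.05 and 0.05 m and z of cap1_mid in the frame of tub between 0 and 0.056 m and x of cap2_mid in the frame of tub between -0.068 and 0.068 m and y of cap2_mid in the frame of tub between -0.05 and 0.05 m and z of cap2_mid in the frame of tub between 0 and 0.056 m and x of cap3_mid in the frame of tub between -0.068 and 0.068 m and y of cap3_mid in the frame of tub between -0.05 and 0.05 m and z of cap3_mid in the frame of tub between 0 and 0.056 m and x of cap4_mid in the frame of tub between -0.068 and 0.068 m and y of cap4_mid in the frame of tub between -0.05 and 0.05 m and z of cap4_mid in the frame of tub between 0 and 0.056 m and x of cap5_mid in the frame of tub between -0.068 and 0.068 m and y of cap5_mid in the frame of tub between -0.05 and 0.05 m and z of cap5_mid in the frame of tub between 0 and 0.056 m), for 0.2 s.
2. the tub, with all its caps, is fully home in its bay under the overhang (all of step 1 and x of tub in the frame of rack above 0.03 m and y of tub in the frame of rack between -0.121 and -0.101 m and z of tub in the frame of rack below 0.02 m and angle between tub's own z axis and vertical below 0.1 rad), for 0.2 s.
At the end, for the whole second after the job is handed in: Caps inside the tub; tub level in its bay, under 10 mm from the back stop; each dumbbell at rest in its colour's lane (15 mm, 0.15 rad), under 10 mm from the stop; cup upright at rest on the shelf, its axis 15 mm inside the front and back edges; bystanders within 40 mm of their places (all of step 2 and x of each of dumbbell_red_mid, dumbbell_yellow_mid, dumbbell_blue_mid in the frame of rack above 0.025 m and y of dumbbell_red_mid in the frame of tag_red between -0.015 and 0.015 m and z of dumbbell_red_mid in the frame of rack between 0.025 and 0.05 m and angle between the x axis of each of dumbbell_red_mid, dumbbell_yellow_mid, dumbbell_blue_mid and the x axis of rack, either way round below 0.15 rad and linear speed of each of dumbbell_red, dumbbell_yellow, dumbbell_blue, cup below 0.03 m/s and y of dumbbell_yellow_mid in the frame of tag_yellow between -0.015 and 0.015 m and z of dumbbell_yellow_mid in the frame of rack between 0.025 and 0.05 m and y of dumbbell_blue_mid in the frame of tag_blue between -0.015 and 0.015 m and z of dumbbell_blue_mid in the frame of rack between 0.025 and 0.05 m and x of cup_mid in the frame of rack between 0.015 and 0.115 m and y of cup_mid in the frame of rack between -0.165 and 0.165 m and z of cup_mid in the frame of rack between 0.12 and 0.145 m and angle between cup_mid's own z axis and vertical below 0.1 rad); the robot touches nothing.
It fails at once if the blue drink bottle is shifted by more than 40 mm (distance of water_bottle from where it was at the start of the episode above 0.04 m).
It fails at once if the black jar with a red lid is shifted by more than 40 mm (distance of powder_jar from where it was at the start of the episode above 0.04 m).
It fails at once if the cork yoga block is shifted by more than 40 mm (distance of cork_block from where it was at the start of the episode above 0.04 m).
It fails at once if the small black kettlebell is shifted by more than 40 mm (distance of kettlebell from where it was at the start of the episode above 0.04 m).
It fails at once if the yellow stopwatch is shifted by more than 40 mm (distance of stopwatch from where it was at the start of the episode above 0.04 m).
Of dumbbell_red, dumbbell_yellow, dumbbell_blue only 2 to 3 are there at a start; the rules pass over those that are not, and their reading is None.
Of cap0, cap1, cap2, cap3, cap4, cap5 only 4 to 6 are there at a start; the rules pass over those that are not, and their reading is None.
At some moment in a run one of dumbbell_red, dumbbell_yellow, dumbbell_blue may be knocked a few centimetres aside while the robot is not near it.
It also fails if it takes over 210 s, if anything falls off the work surface, if the arm or the gripper's body presses on something with over 40 N, if the wrist force passes 120 N, or if a joint passes its speed limit or range.

## Working session

There is one attempt and no reset: what is moved stays moved. The work goes in short steps, Python scripts to look and compute and a tool call to move; the robot and the scene stay as the last step left them, time stands still between calls to the robot, and variables do not carry over. Pictures are saved under pics/ and viewed, at most 14 in all, crops included, and the job is handed in when it is done.

Besides the shell and the picture viewer there is one more tool, called after ">>>" by a JSON object that holds its "fn" and its "kwargs". jog_arm: Moves the arm, as the interface text tells. Shifts and turns lie within -1 to 1; 1 stands for 40 mm of shift or 360 degrees of turn. Its arguments: {"type":"object","properties":{"motion":{"type":"string"}},"required":["motion"]}

```bash
mkdir -p pics
cat > h.py <<'E'
import cv2, numpy as np
from station import sensors, vision
def look(names, cam, fn=None, f=vision.tip_of):
    p=vision.snapshot(cam)
    if fn: cv2.imwrite('pics/'+fn,p['image'])
    for n in names:
        r=f(p,n)
        print(cam,n,[(round(d['p'],2),np.round(d['centre'],3).tolist(),px(p,d['centre'])) for d in r if d['p']>.2][:4])
    return p
def px(p,c):
    E=p.get('extrinsics')
    if E is None: return None
    q=np.linalg.inv(E)@np.r_[c,1]; u=p['intrinsics']@q[:3]; return (u[:2]/u[2]).round().astype(int).tolist()
E
python3 - <<'E'
from h import *
N=['rack','rack_bay','rack_shelf','tag_red','tag_yellow','tag_blue','dumbbell_red_mid','dumbbell_yellow_mid','dumbbell_blue_mid','tub','cup_mid']+['cap%d_mid'%i for i in range(6)]
look(N,'scene','a.png'); look(N,'side','b.png')
print(sensors.observe())
E
```

```text
scene rack [(0.71, [0.58, 0.109, -0.002], [313, 263]), (0.32, [0.493, -0.341, 0.033], [191, 188])]
scene rack_bay []
scene rack_shelf [(0.73, [0.396, -0.293, 0.028], [225, 177]), (0.55, [0.64, 0.122, 0.08], [305, 257])]
scene tag_red [(0.79, [0.584, 0.095, 0.084], [306, 236])]
scene tag_yellow [(0.52, [0.559, 0.243, 0.083], [370, 249]), (0.51, [0.494, 0.386, 0.048], [438, 260])]
scene tag_blue [(0.63, [0.572, 0.171, 0.084], [338, 243]), (0.4, [0.584, 0.097, 0.083], [307, 237])]
scene dumbbell_red_mid [(0.89, [0.397, -0.293, 0.027], [224, 177]), (0.79, [0.17, -0.335, 0.032], [254, 140])]
scene dumbbell_yellow_mid [(0.58, [0.494, -0.34, 0.029], [191, 189]), (0.31, [0.577, 0.107, -0.001], [313, 262])]
scene dumbbell_blue_mid []
scene tub [(0.56, [0.508, -0.009, 0.008], [286, 229])]
scene cup_mid [(0.9, [0.491, 0.386, 0.047], [438, 260])]
scene cap0_mid []
scene cap1_mid [(0.51, [0.494, 0.388, 0.05], [439, 260])]
scene cap2_mid [(0.73, [0.583, 0.097, 0.082], [307, 237])]
scene cap3_mid []
scene cap4_mid []
scene cap5_mid []
side rack [(0.74, [0.578, 0.108, 0.001], [264, 238])]
side rack_
[... 891 characters left out ...]

side cap5_mid []
{'time': 1.8, 'joint_positions': array([3.48033248e-05, 8.69153598e-02, 1.75896491e-01, 1.65977924e+00,
       1.23981133e-05, 1.57081275e+00]), 'joint_vel': array([ 0.00011415, -0.00025942, -0.00010932, -0.00069871,  0.00137551,
       -0.00060324]), 'tau': array([-2.26916083e-03, -5.20093632e+01,  4.64858007e+01,  1.54137229e-03,
       -1.30334965e-04,  4.00629358e-05]), 'tcp_pos': array([5.50005958e-01, 2.26754983e-05, 2.31273920e-01]), 'tcp_rot': array([-2.22141397e+00, -2.22145479e+00, -1.17870989e-05]), 'ft_force': array([0.49355171, 0.24425404, 0.35576961]), 'torque': array([0.03096735, 0.03800785, 0.0197524 ]), 'grasp_force': 0.0, 'finger_gap': 0.08522905327028955}
```

View pics/a.png

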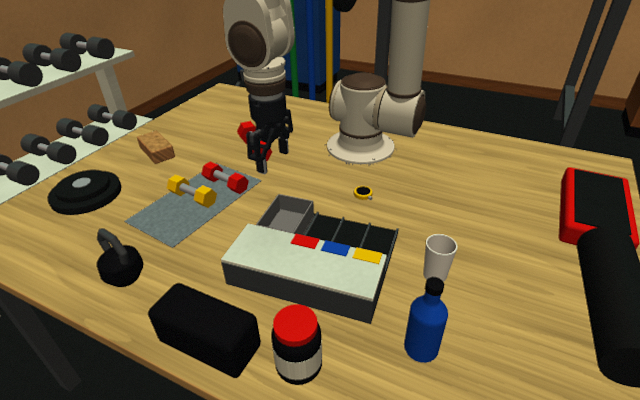

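View pics/b.png

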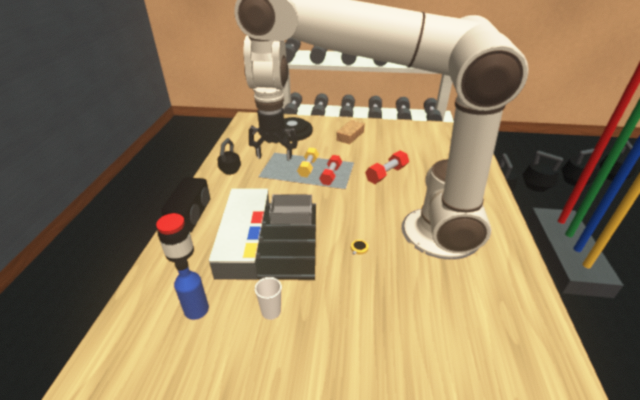

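The scene picture shows the rack at the centre with its tags: red (305,240), blue (336,247), yellow (368,256). The cup is at (438,260) and the bottle at (425,330). On the mat are a yellow dumbbell (191,189) and a red one (224,177).

Candidates for the red dumbbell are the one on the mat (224,177) and the bigger one off the mat, behind the gripper (254,140). The smaller one on the mat is meant. There is only one white cup, at (438,260), and no blue dumbbell.

```bash
cat >> h.py <<'E'
def ground(p,uv,z):
    E=p['extrinsics']; d=E[:3,:3]@np.linalg.inv(p['intrinsics'])@[uv[0],uv[1],1]; o=E[:3,3]
    return (o+d*(z-o[2])/d[2]).round(3)
def heads(p,col,c,z,r=.11):
    h=cv2.cvtColor(p['image'],cv2.COLOR_BGR2HSV); H,S,V=cv2.split(h)
    m=((H<6)|(H>174)) if col=='red' else ((H>18)&(H<32))
    m=(m&(S>150)&(V>70)).astype(np.uint8)
    n,l,s,ce=cv2.connectedComponentsWithStats(m)
    out=[]
    for i in range(1,n):
        if s[i,4]>25:
            g=ground(p,ce[i],z)
            if np.hypot(*(g[:2]-c))<r: out.append((g.tolist(),int(s[i,4]),ce[i].round(1).tolist()))
    return out
E
python3 - <<'E'
from h import *
for cam in ('scene','side'):
    p=vision.snapshot(cam)
    for col,c in (('red',(.396,-.292)),('yellow',(.494,-.341))): print(cam,col,heads(p,col,c,.03))
    px_={'scene':{'bottle':(424,353),'watch':(363,192),'jar':(297,372),'cupfoot':(436,275),'kettle':(120,280)},'side':{'bottle':(195,312),'watch':(360,247),'jar':(182,255),'cupfoot':(270,311)}}[cam]
    for k,v in px_.items(): print(k,ground(p,v,0))
    if cam=='scene': cv2.imwrite('pics/c.png',cv2.resize(p['image'][120:320,110:470],None,fx=2.2,fy=2.2,interpolation=cv2.INTER_CUBIC))
E
```

```text
scene red [([0.389, -0.352, 0.03], 236, [210.5, 170.7]), ([0.408, -0.236, 0.03], 315, [237.2, 182.6])]
scene yellow [([0.491, -0.402, 0.03], 293, [175.8, 183.8]), ([0.504, -0.282, 0.03], 357, [204.7, 196.0])]
bottle [0.706 0.417 0.   ]
watch [0.256 0.112 0.   ]
jar [0.849 0.211 0.   ]
cupfoot [0.494 0.389 0.   ]
kettle [ 0.827 -0.281  0.   ]
side red [([0.385, -0.358, 0.03], 87, [335.0, 160.4]), ([0.405, -0.235, 0.03], 157, [327.0, 176.5])]
side yellow [([0.488, -0.408, 0.03], 88, [312.0, 152.9]), ([0.501, -0.279, 0.03], 138, [304.5, 168.8])]
bottle [0.696 0.416 0.   ]
watch [ 0.262  0.11  -0.   ]
jar [0.818 0.216 0.   ]
cupfoot [0.495 0.387 0.   ]
```

View pics/c.png

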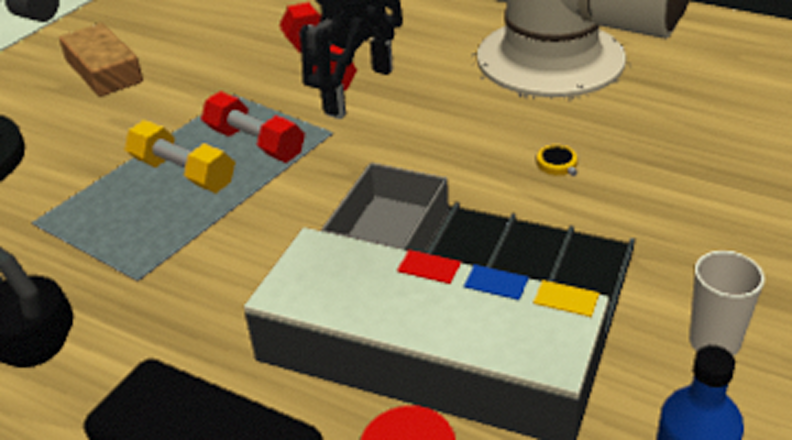

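The crop confirms the choice: the small red dumbbell on the mat, and the cup clear of the bottle. There is nothing else like the cup. First move: a short test turn about z to learn the sign of joint 6.

>>> {"fn": "jog_arm", "kwargs": {"motion": "0 0.9 0 0 0 0.023 1; 0 0.9 0 0 0 0.023 1; 0 0.9 0 0 0 0.023 1; 0 0.9 0 0 0 0.023 1; 0 0 0 0 0 0 1"}}

```text
time: 2.4
tcp_pos: [0.5497, 0.1475, 0.2309]
tcp_rot: [-1.484, -2.768, -0.001]
ft_force: [-0.3, -0.5, -0.6]
finger_gap: 0.0855
grasp_force: 0.0
```

```bash
cat >> h.py <<'E'
from scipy.spatial.transform import Rotation as Ro
def T(az,pitch,sy):  # tool z at azimuth az, pitched down by pitch (deg); tool y = sy*left-horizontal
    a,b=np.radians([az,pitch]); z=np.array([np.cos(a)*np.cos(b),np.sin(a)*np.cos(b),-np.sin(b)]); y=sy*np.array([-np.sin(a),np.cos(a),0])
    return Ro.from_matrix(np.c_[np.cross(y,z),y,z])
def plan(pos,R,grasp=True,cur=None):
    s=sensors.observe(); R0=Ro.from_rotvec(s['tcp_rot'])
    if grasp: pos=np.array(pos)+.019*R.as_matrix()[:,2]
    d=pos-s['tcp_pos']; w=(R*R0.inv()).as_rotvec(); n=int(max(np.ceil(np.degrees(np.linalg.norm(w))/8.4),np.ceil(np.linalg.norm(d)/.045),np.ceil(abs(d).max()/.039)))
    print('t',round(s['time'],2),'tcp',s['tcp_pos'].round(4),'q',s['joint_positions'].round(2),'d',d.round(4),'deg',np.degrees(w).round(1),'n',n,'shift/row',(d/.04/n).round(3),'turn/row',(w/2/np.pi/n).round(4))
E
python3 - <<'E'
from h import *
for sy in (1,-1): plan((.494-.1*.788,.3875-.1*.616,.10),T(38,25,sy))
E
```

```text
t 2.4 tcp [0.5497 0.1475 0.2309] q [0.26 0.13 0.23 1.66 0.   1.25] d [-0.1209  0.189  -0.1389] deg [-11.6 -71.3  83.1] n 14 shift/row [-0.216  0.338 -0.248] turn/row [-0.0023 -0.0141  0.0165]
t 2.4 tcp [0.5497 0.1475 0.2309] q [0.26 0.13 0.23 1.66 0.   1.25] d [-0.1209  0.189  -0.1389] deg [ 69.9 -11.3 -75.5] n 13 shift/row [-0.233  0.364 -0.267] turn/row [ 0.0149 -0.0024 -0.0161]
```

>>> {"fn": "jog_arm", "kwargs": {"motion": "-0.216 0.338 0 -0.0023 -0.0141 0.0165 1; -0.216 0.338 0 -0.0023 -0.0141 0.0165 1; -0.216 0.338 0 -0.0023 -0.0141 0.0165 1; -0.216 0.338 0 -0.0023 -0.0141 0.0165 1; -0.216 0.338 0 -0.0023 -0.0141 0.0165 1; -0.216 0.338 0 -0.0023 -0.0141 0.0165 1; -0.216 0.338 0 -0.0023 -0.0141 0.0165 1"}}

```text
time: 3.1
tcp_pos: [0.4892, 0.2387, 0.2317]
tcp_rot: [0.305, 2.526, 0.267]
ft_force: [-0.6, 0.1, 0.1]
finger_gap: 0.0852
grasp_force: 0.0
```

>>> {"fn": "jog_arm", "kwargs": {"motion": "-0.216 0.338 -0.4 -0.0023 -0.0141 0.0165 1; -0.216 0.338 -0.4 -0.0023 -0.0141 0.0165 1; -0.216 0.338 -0.4 -0.0023 -0.0141 0.0165 1; -0.216 0.338 -0.4 -0.0023 -0.0141 0.0165 1; -0.216 0.338 -0.4 -0.0023 -0.0141 0.0165 1; -0.216 0.338 -0.4 -0.0023 -0.0141 0.0165 1; -0.216 0.338 -0.4 -0.0023 -0.0141 0.0165 1; 0 0 0 0 0 0 1"}}

```text
time: 3.9
tcp_pos: [0.4549, 0.3538, 0.1294]
tcp_rot: [-0.659, 1.948, 0.414]
ft_force: [0.5, -0.2, 1.1]
finger_gap: 0.0855
grasp_force: 0.0
```

Run:
```python
from h import *
look(['cup_mid'],'scene','d.png'); look(['cup_mid'],'side')
plan((.494-.1*.788,.3875-.1*.616,.06),T(38,25,1)); plan((.494,.3875,.06),T(38,25,1))
```

```text
scene cup_mid [(0.65, [0.494, 0.387, 0.05], [438, 260])]
side cup_mid [(0.73, [0.496, 0.384, 0.051], [268, 298]), (0.56, [0.594, -0.004, 0.009], [267, 214])]
t 4.1 tcp [0.4537 0.3522 0.1247] q [ 0.67 -0.85 -1.15  0.17 -0.01  0.01] d [-0.0249 -0.0157 -0.0728] deg [ 0.9 -1.7  0.7] n 2 shift/row [-0.311 -0.196 -0.91 ] turn/row [ 0.0012 -0.0023  0.001 ]
t 4.1 tcp [0.4537 0.3522 0.1247] q [ 0.67 -0.85 -1.15  0.17 -0.01  0.01] d [ 0.0539  0.0459 -0.0728] deg [ 0.9 -1.7  0.7] n 3 shift/row [ 0.449  0.382 -0.606] turn/row [ 0.0008 -0.0016  0.0006]
```

View pics/d.png

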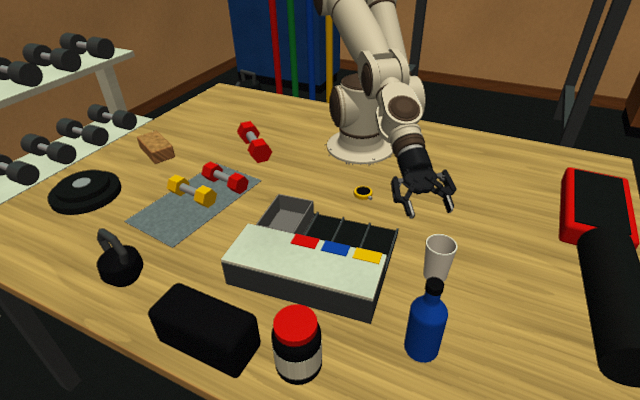

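The picture shows the gripper open just behind the cup, fingers at (405,205) and (450,205), pointing at the cup at (438,260). The arm is folded near its joint limits, so I'll go in on a diagonal.

>>> {"fn": "jog_arm", "kwargs": {"motion": "0.34 0.28 -0.45 0.0006 -0.0012 0.0005 1; 0.34 0.28 -0.45 0.0006 -0.0012 0.0005 1; 0.34 0.28 -0.45 0.0006 -0.0012 0.0005 1; 0.34 0.28 -0.45 0.0006 -0.0012 0.0005 1; 0 0 0 0 0 0 1; 0 0 0 0 0 0 1"}}

```text
time: 4.7
tcp_pos: [0.5077, 0.3972, 0.0519]
tcp_rot: [-0.665, 1.921, 0.421]
ft_force: [-1.0, -0.3, 0.0]
finger_gap: 0.0853
grasp_force: 0.0
```

```bash
cat >> h.py <<'E'
def log():
    s=sensors.observe(); open('log.txt','a').write(' '.join('%.5f'%v for v in np.r_[s['joint_positions'],s['tcp_pos'],s['tcp_rot']])+'\n')
E
python3 - <<'E'
from h import *
log()
look(['cup_mid'],'side','e.png');look(['cup_mid'],'scene')
plan((.495,.3865,.06),T(38,25,1))
E
```

```text
side cup_mid [(0.79, [0.496, 0.385, 0.05], [268, 299])]
scene cup_mid [(0.92, [0.495, 0.388, 0.051], [439, 260]), (0.58, [0.396, -0.293, 0.023], [225, 178]), (0.41, [0.64, 0.123, 0.083], [306, 256])]
t 4.9 tcp [0.5086 0.3982 0.0569] q [ 0.66 -0.39 -1.11 -0.29  0.   -0.  ] d [-0.     -0.0011 -0.0049] deg [-0.2  0.4 -0.2] n 1 shift/row [-0.    -0.027 -0.123] turn/row [-0.0005  0.0011 -0.0005]
```

View pics/e.png

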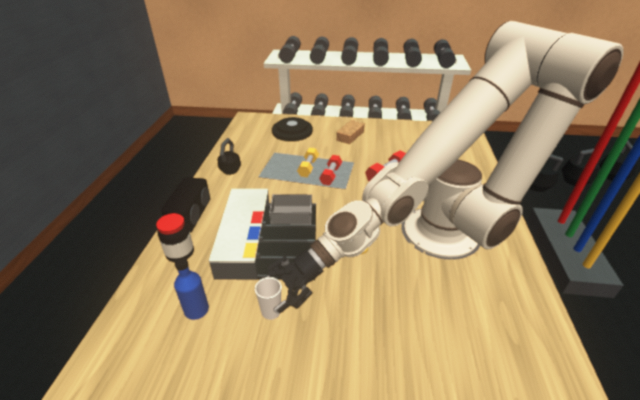

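The side view shows the fingers straddling the cup at (268,298). Close and lift.

>>> {"fn": "jog_arm", "kwargs": {"motion": "0 0 -0.1 0 0 0 0.5; 0 0 0 0 0 0 0.3; 0 0 0 0 0 0 0.3; 0 0 0 0 0 0 0.3; 0 0 0 0 0 0 0.3; 0 0 0 0 0 0 0.3; 0 0 0 0 0 0 0.3; 0 0 0 0 0 0 0.3; 0 0 0 0 0 0 0.3"}}

```text
time: 5.8
tcp_pos: [0.5089, 0.3984, 0.0519]
tcp_rot: [-0.664, 1.914, 0.423]
ft_force: [0.1, -1.4, 5.5]
finger_gap: 0.0622
grasp_force: 64.7
```

>>> {"fn": "jog_arm", "kwargs": {"motion": "0 0 0.6 0 0 0 0.3; 0 0 0.9 0 0 0 0.3; 0 0 0.9 0 0 0 0.3; 0 0 0.9 0 0 0 0.3; 0 0 0.9 0 0 0 0.3; 0 0 0 0 0 0 0.3; 0 0 0 0 0 0 0.3"}}

```text
time: 6.5
tcp_pos: [0.508, 0.3979, 0.218]
tcp_rot: [-0.665, 1.917, 0.422]
ft_force: [-0.3, 0.5, -2.7]
finger_gap: 0.0626
grasp_force: 66.3
```

Run:
```python
from h import *
log()
s=sensors.observe(); g=s['tcp_pos']-.019*Ro.from_rotvec(s['tcp_rot']).as_matrix()[:,2]
print('grasp pt',g,s['joint_positions'].round(3))
look(['cup_mid'],'side');look(['cup_mid'],'scene')
look(['tub'],'side')
```

```text
grasp pt [0.49447336 0.38728959 0.22596663] [ 0.664 -0.654 -0.908  0.179  0.002 -0.003]
side cup_mid [(0.61, [0.494, 0.386, 0.216], [263, 255])]
scene cup_mid [(0.89, [0.492, 0.389, 0.214], [452, 203])]
side tub [(0.93, [0.512, -0.011, 0.011], [290, 214]), (0.74, [0.562, 0.24, 0.082], [256, 249])]
```

```bash
cat > kin.py <<'E'
from h import *
from scipy.optimize import least_squares
H=np.array([.0869154,.1758965,1.6597792]); 
def fk(q,P):
    r0,l1,l2,e,d,L,h,s5,s6=P
    p=q[1]-q[2]; R=Ro.from_euler('z',q[0])
    w=np.array([r0+l1*np.sin(q[1])+l2*np.cos(p)+e*np.sin(p),0,h+l1*np.cos(q[1])-l2*np.sin(p)+e*np.cos(p)])
    A=Ro.from_euler('y',p+q[3])
    B=A*Ro.from_euler('z',s5*q[4])
    t=R.apply(w+A.apply([d,0,0])+B.apply([L,0,0]))
    return t,(R*B*Ro.from_euler('x',s6*q[5])*Ro.from_matrix(np.array([[0,0,1],[0,1.,0],[-1,0,0]])))
def ik(pos,R,P,q0):
    lo=np.array([-3.13,-.85,-1.15,-2.2,-1.44,-3.14]);hi=np.array([3.13,1.81,1.24,2.28,1.52,3.14])
    def f(q):
        t,r=fk(q,P); return np.r_[(t-pos)*10,(R*r.inv()).as_rotvec()]
    b=None
    for k in range(8):
        g=q0 if k==0 else np.random.default_rng(k).uniform(lo*.9,hi*.9)
        s=least_squares(f,np.clip(g,lo+.02,hi-.02),bounds=(lo+.01,hi-.01))
        if b is None or s.cost<b.cost: b=s
        if b.cost<1e-6: break
    return b.x,b.cost
E
python3 - <<'E'
from kin import *
D=np.loadtxt('log.txt'); Q=np.vstack([[0,*H,0,1.5708],D[:,:6]]); X=np.vstack([[.550006,0,.231274],D[:,6:9]])
best=None
s=least_squares(lambda P:np.r_[np.concatenate([fk(q,np.r_[P[:4],0,P[4:],1,1])[0]-x for q,x in zip(Q,X)]), 1e-3*(P[3])],[0,.35,.35,0,.25,.25])
print(s.x,s.cost,s.fun.round(4))
for q in Q:
  print((fk(q,np.r_[s.x[:4],0,s.x[4:],1,1])[1]).as_rotvec())
print(D[:,9:])
E
```

```text
[1.05383044e-04 4.19928080e-01 5.18709683e-01 3.61214986e-02
 4.29161605e-01 1.60022840e-01] 4.4373758029310576e-08 [-0.      0.      0.     -0.0001  0.0001  0.     -0.0002  0.0002 -0.
  0.    ]
[-2.22144466e+00 -2.22143650e+00  1.96953851e-06]
[-0.66477649  1.92146618  0.4212148 ]
[-0.66533649  1.91702873  0.42239341]
[[-0.66478  1.92147  0.42121]
 [-0.66534  1.91703  0.4224 ]]
```

```bash
cat >> kin.py <<'E'
def P(d): return np.r_[1.05e-4,.419928,.51871,.036121,d,.429162-d,.160023,1,1]
s=sensors.observe(); Rn=T(38,25,1)
vt=Rn.inv().apply([0,0,1])
tubc=np.array([.511,-.010])
def pour(psi,beta,rho,lipz=.085):
    R=T(psi,beta,1); R=Ro.from_rotvec(np.radians(rho)*R.as_matrix()[:,2])*R
    m=R.apply(vt); h=np.array([0,0,-1.]); dn=h-(h@m)*m; dn/=np.linalg.norm(dn)
    # lip = g+.04m+.034dn
    lip=np.r_[tubc,lipz]; g=lip-.04*m-.034*dn*0.7
    g[2]=lipz-.04*m[2]-.034*dn[2]
    return g+.019*R.as_matrix()[:,2],R,m
E
python3 - <<'E'
from kin import *
q0=s['joint_positions']
for d in (.06,.12):
  res=[]
  for psi in range(-90,91,15):
    for beta in (0,20,40):
      for rho in (-170,-135,-110,110,135,170):
        pos,R,m=pour(psi,beta,rho)
        if m[2]>-.45: continue
        q,c=ik(pos,R,P(d),q0)
        if c<1e-4: res.append((round(m[2],2),psi,beta,rho,q.round(2).tolist(),m.round(2).tolist()))
  res.sort(key=lambda r:r[0]); print(d,len(res)); [print(r) for r in res[:8]]
E
```

```text
0.06 56
(np.float64(-0.89), -75, 0, -170, [0.67, 0.59, -0.28, 2.27, -1.17, 0.17], [0.04, 0.45, -0.89])
(np.float64(-0.89), -75, 0, 170, [0.67, 0.59, -0.29, 2.27, -1.16, -0.17], [-0.26, 0.37, -0.89])
(np.float64(-0.89), -60, 0, -170, [0.72, 0.44, -0.52, 2.18, -1.37, 0.17], [-0.08, 0.44, -0.89])
(np.float64(-0.89), -60, 0, 170, [0.72, 0.44, -0.52, 2.18, -1.37, -0.17], [-0.35, 0.29, -0.89])
(np.float64(-0.89), 60, 0, -170, [-0.76, 0.46, -0.49, 2.19, 1.34, 0.17], [-0.35, -0.29, -0.89])
(np.float64(-0.89), 60, 0, 170, [-0.76, 0.46, -0.48, 2.2, 1.34, -0.17], [-0.08, -0.44, -0.89])
(np.float64(-0.89), 75, 0, -170, [-0.7, 0.6, -0.25, 2.27, 1.14, 0.19], [-0.26, -0.37, -0.89])
(np.float64(-0.89), 75, 0, 170, [-0.7, 0.6, -0.25, 2.27, 1.14, -0.15], [0.04, -0.45, -0.89])
0.12 47
(np.float64(-0.89), 45, 0, -170, [-0.62, -0.05, -1.14, -1.09, 1.41, -2.97], [-0.41, -0.19, -0.89])
(np.float64(-0.89), 45, 0, 170, [-0.62, -0.04, -1.13, -1.09, 1.41, 2.97], [-0.19, -0.41, -0.89])
(np.float64(-0.89), 60, 0, -170, [-0.63, 0.54, -0.35, 2.24, 1.47, 0.17], [-0.35, -0.29, -0.89])
(np.float64(-0.89), 60, 0, 170, [-0.63, 0.55, -0.35, 2.25, 1.47, -0.17], [-0.08, -0.44, -0.89])
(np.float64(-0.69), -90, 20, -170, [0.46, 0.47, -0.04, 1.94, -1.0, -0.43], [0.16, 0.7, -0.69])
(np.float64(-0.69), -90, 20, 170, [0.45, 0.48, -0.03, 1.94, -1.01, -0.79], [-0.16, 0.7, -0.69])
(np.float64(-0.69), -75, 20, -170, [0.5, 0.24, -0.28, 1.62, -1.15, -0.78], [-0.03, 0.72, -0.69])
(np.float64(-0.69), -75, 20, 170, [0.5, 0.25, -0.27, 1.62, -1.15, -1.13], [-0.33, 0.64, -0.69])
```

```bash
cat > path.py <<'E'
from kin import *
def track(d,psi,beta,rs,show=False,n=25,zup=.24,beta0=25,xy=None):
    q=s['joint_positions'].copy(); worst=[];out=[]
    lo=np.array([-3.13,-.85,-1.15,-2.2,-1.44,-3.14]);hi=np.array([3.13,1.81,1.24,2.28,1.52,3.14])
    def go(pos,R,tag):
        nonlocal q
        f=lambda x:np.r_[(fk(x,P(d))[0]-pos)*10,(R*fk(x,P(d))[1].inv()).as_rotvec(),1e-4*(x-q)]
        r=least_squares(f,np.clip(q,lo+.02,hi-.02),bounds=(lo+.01,hi-.01))
        worst.append((r.cost,abs(r.x-q).max(),tag)); q=r.x; out.append((tag,q.round(2).tolist()))
    g0=np.array([.4945,.3873,.226]); 
    gp,R1,_=pour(psi,beta,0); gp=gp-.019*R1.as_matrix()[:,2]
    for t in np.linspace(0,1,n):
        a=38+(psi-38)*t; b=25+(beta-25)*t; g=(1-t)*g0+t*np.r_[tubc if xy is None else xy,zup]
        R=T(a,b,1); go(g+.019*R.as_matrix()[:,2],R,'A%.2f'%t)
    for t in np.linspace(0,1,18):
        pos,R,m=pour(psi,beta,rs*t,.085 if t>.5 else .085); 
        go(pos,R,'B%.2f'%t)
    return worst,out
if __name__=='__main__':
  for d in (.06,.12):
    for psi in (-90,-75,-60,-45,90,75,60):
      for beta in (10,20,30):
        for rs in (165,-165):
          w,o=track(d,psi,beta,rs)
          c=max(x[0] for x in w); j=max(x[1] for x in w)
          if c<1e-4 and j<.6: print(d,psi,beta,rs,'%.1e'%c,round(j,2),o[24],o[-1])
          elif rs>0 and beta==20: print('  bad',d,psi,[ (x[2],'%.1e'%x[0],round(x[1],1)) for x in w if x[0]>1e-4 or x[1]>.6][:2])
E
time python3 path.py
```

```text
bad 0.06 -90 [('B0.24', '3.0e-03', np.float64(0.1)), ('B0.29', '1.4e-02', np.float64(0.1))]
0.06 -90 20 -165 1.0e-09 0.37 ('A1.00', [0.56, 0.38, 0.01, 2.16, -0.92, 2.64]) ('B1.00', [0.54, 0.45, -0.11, 1.97, -0.93, -0.25])
0.06 -90 30 -165 7.7e-10 0.3 ('A1.00', [0.52, 0.29, 0.02, 2.01, -0.85, 2.42]) ('B1.00', [0.5, 0.32, -0.14, 1.79, -0.87, -0.48])
0.06 -75 10 -165 1.2e-09 0.4 ('A1.00', [0.65, 0.3, -0.24, 2.17, -1.14, 2.74]) ('B1.00', [0.65, 0.42, -0.31, 1.97, -1.15, -0.14])
  bad 0.06 -75 [('B0.29', '2.5e-04', np.float64(0.1)), ('B0.35', '4.4e-03', np.float64(0.1))]
0.06 -75 20 -165 1.3e-09 0.44 ('A1.00', [0.63, 0.18, -0.22, 1.94, -1.07, 2.41]) ('B1.00', [0.61, 0.27, -0.34, 1.72, -1.09, -0.5])
0.06 -75 30 -165 8.8e-10 0.31 ('A1.00', [0.58, 0.09, -0.19, 1.78, -0.97, 2.15]) ('B1.00', [0.55, 0.14, -0.35, 1.53, -0.98, -0.78])
  bad 0.06 -60 [('B0.47', '4.2e-04', np.float64(0.1)), ('B0.53', '3.6e-03', np.float64(0.1))]
0.06 -60 20 -165 2.2e-09 0.57 ('A1.00', [0.67, -0.07, -0.46, 1.56, -1.19, 1.98]) ('B1.00', [0.64, 0.02, -0.59, 1.28, -1.2, -0.97])
0.06 -60 30 -165 1.0e-09 0.31 ('A1.00', [
[... 2991 characters left out ...]
, 0.9, 0.55])
0.12 75 10 165 1.2e-09 0.41 ('A1.00', [-0.58, 0.36, -0.11, 2.16, 1.21, -2.66]) ('B1.00', [-0.57, 0.47, -0.19, 1.96, 1.22, 0.24])
0.12 75 20 165 1.4e-09 0.44 ('A1.00', [-0.56, 0.22, -0.12, 1.91, 1.12, -2.29]) ('B1.00', [-0.53, 0.28, -0.25, 1.68, 1.13, 0.62])
0.12 75 30 165 8.3e-10 0.3 ('A1.00', [-0.52, 0.11, -0.12, 1.75, 0.99, -2.05]) ('B1.00', [-0.48, 0.14, -0.29, 1.5, 1.01, 0.89])
0.12 60 20 165 2.3e-09 0.57 ('A1.00', [-0.58, -0.09, -0.4, 1.42, 1.22, -1.74]) ('B1.00', [-0.55, -0.04, -0.55, 1.14, 1.22, 1.22])
0.12 60 30 165 9.6e-10 0.3 ('A1.00', [-0.53, -0.16, -0.36, 1.38, 1.05, -1.59]) ('B1.00', [-0.49, -0.13, -0.55, 1.1, 1.05, 1.38])
real	0m38.871s
user	0m39.003s
sys	0m0.114s
```

```bash
cat > p2.py <<'E'
import kin; from kin import *
kin.tubc=np.array([.509,-.022])
for r in (-90,-110,-130,-150,-165):
    pos,R,m=pour(-80,18,r,.105); print(r,pos.round(3),m.round(2),'g',(pos-.019*R.as_matrix()[:,2]).round(3))
E
python3 - <<'E'
from p2 import *
pos,R,m=pour(-80,18,-90,.105); g=pos-.019*R.as_matrix()[:,2]
for a,b in ((0,23),(-40,20),(-80,18)):
    R1=T(a,b,1); f=(38-a)/118
    gg=np.array([.4945,.3873,.226])*(1-f)+f*np.r_[g[:2],.22]; plan(gg,R1)
E
```

```text
-90 [ 0.477 -0.064  0.128] [0.82 0.55 0.13] g [ 0.474 -0.046  0.133]
-110 [ 0.485 -0.063  0.139] [ 0.75  0.64 -0.16] g [ 0.482 -0.045  0.145]
-130 [ 0.495 -0.06   0.147] [ 0.58  0.69 -0.42] g [ 0.492 -0.042  0.153]
-150 [ 0.505 -0.055  0.151] [ 0.33  0.71 -0.62] g [ 0.502 -0.037  0.156]
-165 [ 0.51  -0.051  0.151] [ 0.11  0.7  -0.7 ] g [ 0.507 -0.034  0.157]
t 6.8 tcp [0.508  0.3979 0.2162] q [ 0.66 -0.65 -0.91  0.18  0.   -0.  ] d [-0.0028 -0.15    0.0005] deg [  0.8  -1.8 -38.2] n 5 shift/row [-0.014 -0.75   0.002] turn/row [ 0.0004 -0.001  -0.0212]
t 6.8 tcp [0.508  0.3979 0.2162] q [ 0.66 -0.65 -0.91  0.18  0.   -0.  ] d [-0.0137 -0.3084 -0.0006] deg [  0.1  -5.3 -78.1] n 10 shift/row [-0.034 -0.771 -0.002] turn/row [ 0.     -0.0015 -0.0217]
t 6.8 tcp [0.508  0.3979 0.2162] q [ 0.66 -0.65 -0.91  0.18  0.   -0.  ] d [-0.0313 -0.4615 -0.002 ] deg [  -2.8   -7.8 -118. ] n 15 shift/row [-0.052 -0.769 -0.003] turn/row [-0.0005 -0.0015 -0.0219]
```

>>> {"fn": "jog_arm", "kwargs": {"motion": "0 -0.375 0.1 0.0002 -0.0005 -0.0106 0.3; 0 -0.375 0.1 0.0002 -0.0005 -0.0106 0.3; 0 -0.375 0 0.0002 -0.0005 -0.0106 0.3; 0 -0.375 0 0.0002 -0.0005 -0.0106 0.3; 0 -0.375 0 0.0002 -0.0005 -0.0106 0.3; 0 -0.375 0 0.0002 -0.0005 -0.0106 0.3; 0 -0.375 0 0.0002 -0.0005 -0.0106 0.3; 0 -0.375 0 0.0002 -0.0005 -0.0106 0.3; 0 -0.375 0 0.0002 -0.0005 -0.0106 0.3; 0 -0.375 0 0.0002 -0.0005 -0.0106 0.3"}}

```text
time: 7.8
tcp_pos: [0.5081, 0.2475, 0.2256]
tcp_rot: [0.001, 1.97, -0.002]
ft_force: [0.4, 0.4, -2.1]
finger_gap: 0.0621
grasp_force: 66.3
```

Run:
```python
from p2 import *
log()
pos,R,m=pour(-80,18,-90,.105); g=pos-.019*R.as_matrix()[:,2]
for a,b in ((-40,20),(-80,18)):
    R1=T(a,b,1); f=(38-a)/118
    gg=np.array([.4945,.3873,.226])*(1-f)+f*np.r_[g[:2],.22]; plan(gg,R1)
```

```text
-90 [ 0.477 -0.064  0.128] [0.82 0.55 0.13] g [ 0.474 -0.046  0.133]
-110 [ 0.485 -0.063  0.139] [ 0.75  0.64 -0.16] g [ 0.482 -0.045  0.145]
-130 [ 0.495 -0.06   0.147] [ 0.58  0.69 -0.42] g [ 0.492 -0.042  0.153]
-150 [ 0.505 -0.055  0.151] [ 0.33  0.71 -0.62] g [ 0.502 -0.037  0.156]
-165 [ 0.51  -0.051  0.151] [ 0.11  0.7  -0.7 ] g [ 0.507 -0.034  0.157]
t 7.8 tcp [0.5081 0.2475 0.2256] q [ 0.79 -0.77 -0.94  0.37 -0.72  0.37] d [-0.0138 -0.158  -0.0101] deg [ -0.9  -2.8 -39.9] n 5 shift/row [-0.069 -0.79  -0.051] turn/row [-0.0005 -0.0016 -0.0222]
t 7.8 tcp [0.5081 0.2475 0.2256] q [ 0.79 -0.77 -0.94  0.37 -0.72  0.37] d [-0.0315 -0.3112 -0.0115] deg [ -3.4  -4.1 -79.8] n 10 shift/row [-0.079 -0.778 -0.029] turn/row [-0.0009 -0.0011 -0.0222]
```

>>> {"fn": "jog_arm", "kwargs": {"motion": "-0.035 -0.395 0 -0.0002 -0.0008 -0.0111 0.3; -0.035 -0.395 0 -0.0002 -0.0008 -0.0111 0.3; -0.035 -0.395 0 -0.0002 -0.0008 -0.0111 0.3; -0.035 -0.395 0 -0.0002 -0.0008 -0.0111 0.3; -0.035 -0.395 0 -0.0002 -0.0008 -0.0111 0.3; -0.035 -0.395 0 -0.0002 -0.0008 -0.0111 0.3; -0.035 -0.395 0 -0.0002 -0.0008 -0.0111 0.3; -0.035 -0.395 0 -0.0002 -0.0008 -0.0111 0.3; -0.035 -0.395 0 -0.0002 -0.0008 -0.0111 0.3; -0.035 -0.395 0 -0.0002 -0.0008 -0.0111 0.3"}}

```text
time: 8.8
tcp_pos: [0.4942, 0.0897, 0.2259]
tcp_rot: [0.67, 1.828, -0.463]
ft_force: [1.0, -0.1, -2.8]
finger_gap: 0.0626
grasp_force: 66.4
```

Run:
```python
from p2 import *
log()
pos,R,m=pour(-80,18,-90,.105); g=pos-.019*R.as_matrix()[:,2]
plan(np.r_[g[:2],.22],T(-80,18,1))
```

```text
-90 [ 0.477 -0.064  0.128] [0.82 0.55 0.13] g [ 0.474 -0.046  0.133]
-110 [ 0.485 -0.063  0.139] [ 0.75  0.64 -0.16] g [ 0.482 -0.045  0.145]
-130 [ 0.495 -0.06   0.147] [ 0.58  0.69 -0.42] g [ 0.492 -0.042  0.153]
-150 [ 0.505 -0.055  0.151] [ 0.33  0.71 -0.62] g [ 0.502 -0.037  0.156]
-165 [ 0.51  -0.051  0.151] [ 0.11  0.7  -0.7 ] g [ 0.507 -0.034  0.157]
t 8.8 tcp [0.4942 0.0897 0.2259] q [ 0.74 -0.43 -0.66  0.98 -1.2   1.19] d [-0.0176 -0.1533 -0.0118] deg [ -1.9  -0.8 -39.9] n 5 shift/row [-0.088 -0.767 -0.059] turn/row [-0.001  -0.0004 -0.0222]
```

>>> {"fn": "jog_arm", "kwargs": {"motion": "-0.05 -0.48 -0.03 -0.0006 -0.0002 -0.0139 0.3; -0.05 -0.48 -0.03 -0.0006 -0.0002 -0.0139 0.3; -0.05 -0.48 -0.03 -0.0006 -0.0002 -0.0139 0.3; -0.05 -0.48 -0.03 -0.0006 -0.0002 -0.0139 0.3; -0.05 -0.48 -0.03 -0.0006 -0.0002 -0.0139 0.3; -0.05 -0.48 -0.03 -0.0006 -0.0002 -0.0139 0.3; -0.05 -0.48 -0.03 -0.0006 -0.0002 -0.0139 0.3; -0.05 -0.48 -0.03 -0.0006 -0.0002 -0.0139 0.3; 0 0 0 0 0 0 0.3; 0 0 0 0 0 0 0.3"}}

```text
time: 9.8
tcp_pos: [0.4786, -0.0635, 0.2159]
tcp_rot: [1.287, 1.538, -0.934]
ft_force: [0.6, 0.2, -1.4]
finger_gap: 0.0623
grasp_force: 66.4
```

Run:
```python
from p2 import *
log()
for r in (-45,-90):
    pos,R,m=pour(-80,18,-90,.105); R=pour(-80,18,r,.105)[1]; plan(np.r_[pos[:2],.16],R,False)
look(['cup_mid','tub'],'side','f.png'); look(['cup_mid','tub'],'scene')
```

```text
-90 [ 0.477 -0.064  0.128] [0.82 0.55 0.13] g [ 0.474 -0.046  0.133]
-110 [ 0.485 -0.063  0.139] [ 0.75  0.64 -0.16] g [ 0.482 -0.045  0.145]
-130 [ 0.495 -0.06   0.147] [ 0.58  0.69 -0.42] g [ 0.492 -0.042  0.153]
-150 [ 0.505 -0.055  0.151] [ 0.33  0.71 -0.62] g [ 0.502 -0.037  0.156]
-165 [ 0.51  -0.051  0.151] [ 0.11  0.7  -0.7 ] g [ 0.507 -0.034  0.157]
t 9.8 tcp [ 0.4786 -0.0635  0.2159] q [ 0.44  0.17 -0.2   1.87 -1.16  2.28] d [-0.0019 -0.0001 -0.0559] deg [-7.6 41.9 14. ] n 6 shift/row [-0.008 -0.001 -0.233] turn/row [-0.0035  0.0194  0.0065]
t 9.8 tcp [ 0.4786 -0.0635  0.2159] q [ 0.44  0.17 -0.2   1.87 -1.16  2.28] d [-0.0019 -0.0001 -0.0559] deg [-15.   84.   27.9] n 11 shift/row [-0.004 -0.    -0.127] turn/row [-0.0038  0.0212  0.0071]
side cup_mid [(0.44, [0.478, -0.044, 0.213], [299, 161])]
side tub [(0.86, [0.507, -0.014, 0.008], [292, 215])]
scene cup_mid [(0.97, [0.472, -0.042, 0.211], [276, 154])]
scene tub [(0.94, [0.509, -0.007, 0.008], [287, 229]), (0.21, [0.493, -0.338, 0.029], [192, 190])]
```

View pics/f.png

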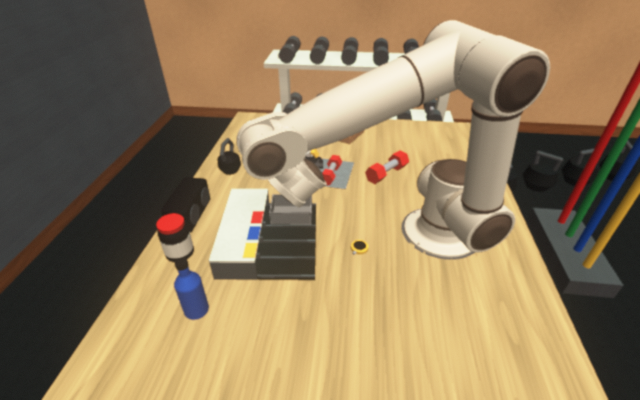

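The side view shows the cup held over the tub at (292,200), with the arm clear of the rack. Start the roll.

>>> {"fn": "jog_arm", "kwargs": {"motion": "0 0 0 -0.0038 0.0212 0.0071 0.3; 0 0 0 -0.0038 0.0212 0.0071 0.3; 0 0 0 -0.0038 0.0212 0.0071 0.3; 0 0 0 -0.0038 0.0212 0.0071 0.3; 0 0 0 -0.0038 0.0212 0.0071 0.3; 0 0 0 -0.0038 0.0212 0.0071 0.3; 0 0 -0.4 -0.0038 0.0212 0.0071 0.3; 0 0 -0.5 -0.0038 0.0212 0.0071 0.3; 0 0 -0.5 -0.0038 0.0212 0.0071 0.3; 0 0 0 0 0 0 0.3"}}

```text
time: 11.1
tcp_pos: [0.4775, -0.0635, 0.1591]
tcp_rot: [0.124, 2.343, -1.658]
ft_force: [-0.3, -0.3, -1.6]
finger_gap: 0.0624
grasp_force: 66.3
```

Run:
```python
from p2 import *
log()
for r,z in ((-90,.12),(-110,.105),(-130,.105),(-150,.105),(-165,.105)):
    pos,R,m=pour(-80,18,r,z); plan(pos,R,False)
```

```text
-90 [ 0.477 -0.064  0.128] [0.82 0.55 0.13] g [ 0.474 -0.046  0.133]
-110 [ 0.485 -0.063  0.139] [ 0.75  0.64 -0.16] g [ 0.482 -0.045  0.145]
-130 [ 0.495 -0.06   0.147] [ 0.58  0.69 -0.42] g [ 0.492 -0.042  0.153]
-150 [ 0.505 -0.055  0.151] [ 0.33  0.71 -0.62] g [ 0.502 -0.037  0.156]
-165 [ 0.51  -0.051  0.151] [ 0.11  0.7  -0.7 ] g [ 0.507 -0.034  0.157]
t 11.1 tcp [ 0.4775 -0.0635  0.1591] q [ 0.44  0.22 -0.27  1.76 -1.16  1.  ] d [-0.0009 -0.0001 -0.0165] deg [-2.8 15.2  4.9] n 2 shift/row [-0.011 -0.002 -0.206] turn/row [-0.0038  0.021   0.0068]
t 11.1 tcp [ 0.4775 -0.0635  0.1591] q [ 0.44  0.22 -0.27  1.76 -1.16  1.  ] d [ 0.0075  0.0007 -0.0199] deg [-6.1 33.9 11.1] n 5 shift/row [ 0.037  0.004 -0.099] turn/row [-0.0034  0.0188  0.0062]
t 11.1 tcp [ 0.4775 -0.0635  0.1591] q [ 0.44  0.22 -0.27  1.76 -1.16  1.  ] d [ 0.0178  0.0037 -0.0123] deg [-9.4 52.6 17.3] n 7 shift/row [ 0.063  0.013 -0.044] turn/row [-0.0037  0.0209  0.0069]
t 11.1 tcp [ 0.4775 -0.0635  0.1591] q [ 0.44  0.22 -0.27  1.76 -1.16  1.  ] d [ 0.0274  0.0085 -0.0086] deg [-12.7  71.3  23.5] n 10 shift/row [ 0.069  0.021 -0.021] turn/row [-0.0035  0.0198  0.0065]
t 11.1 tcp [ 0.4775 -0.0635  0.1591] q [ 0.44  0.22 -0.27  1.76 -1.16  1.  ] d [ 0.0327  0.0121 -0.0077] deg [-15.2  85.4  28.1] n 11 shift/row [ 0.074  0.027 -0.018] turn/row [-0.0038  0.0216  0.0071]
```

>>> {"fn": "jog_arm", "kwargs": {"motion": "0.037 0.004 -0.1 -0.0034 0.0188 0.0062 0.3; 0.037 0.004 -0.1 -0.0034 0.0188 0.0062 0.3; 0.037 0.004 -0.1 -0.0034 0.0188 0.0062 0.3; 0.037 0.004 -0.1 -0.0034 0.0188 0.0062 0.3; 0.037 0.004 -0.1 -0.0034 0.0188 0.0062 0.3; 0.064 0.019 0.047 -0.0023 0.013 0.0043 0.3; 0.064 0.019 0.047 -0.0023 0.013 0.0043 0.3; 0.064 0.019 0.047 -0.0023 0.013 0.0043 0.3; 0.064 0.019 0.047 -0.0023 0.013 0.0043 0.3"}}

```text
time: 12.0
tcp_pos: [0.4963, -0.0593, 0.1497]
tcp_rot: [0.978, -2.111, 1.634]
ft_force: [0.2, 0.3, -1.2]
finger_gap: 0.0625
grasp_force: 66.4
```

>>> {"fn": "jog_arm", "kwargs": {"motion": "0.06 0.03 0.02 -0.0023 0.013 0.0043 0.3; 0.06 0.03 0.02 -0.0023 0.013 0.0043 0.3; 0.06 0.03 0.02 -0.0023 0.013 0.0043 0.3; 0.06 0.03 0.02 -0.0023 0.013 0.0043 0.3; 0.045 0.03 0 -0.0023 0.013 0.0043 0.3; 0.045 0.03 0 -0.0023 0.013 0.0043 0.3; 0.045 0.03 0 -0.0023 0.013 0.0043 0.3; 0 0 0 0 0 0 0.3; 0 0 0 0 0 0 0.3; 0 0 0 0 0 0 0.3"}}

```text
time: 13.0
tcp_pos: [0.5109, -0.0512, 0.152]
tcp_rot: [1.437, -1.579, 1.311]
ft_force: [0.1, -0.0, -0.3]
finger_gap: 0.0627
grasp_force: 66.4
```

Run:
```python
from p2 import *
log(); plan(*pour(-80,18,-165,.105)[:2],False)
N=['cap%d_mid'%i for i in range(6)]
look(N[:1],'side'); p=look(N[:1],'scene')
a=p['image'][120:270,200:360]; b=vision.snapshot('side')['image'][130:280,220:380]
cv2.imwrite('pics/g.png',cv2.resize(np.hstack([a,b]),None,fx=2.5,fy=2.5,interpolation=cv2.INTER_CUBIC))
```

```text
-90 [ 0.477 -0.064  0.128] [0.82 0.55 0.13] g [ 0.474 -0.046  0.133]
-110 [ 0.485 -0.063  0.139] [ 0.75  0.64 -0.16] g [ 0.482 -0.045  0.145]
-130 [ 0.495 -0.06   0.147] [ 0.58  0.69 -0.42] g [ 0.492 -0.042  0.153]
-150 [ 0.505 -0.055  0.151] [ 0.33  0.71 -0.62] g [ 0.502 -0.037  0.156]
-165 [ 0.51  -0.051  0.151] [ 0.11  0.7  -0.7 ] g [ 0.507 -0.034  0.157]
t 13.0 tcp [ 0.5109 -0.0512  0.152 ] q [ 0.44  0.3  -0.18  1.76 -1.17 -0.59] d [-0.0007 -0.0002 -0.0006] deg [-0.2  0.5  0. ] n 1 shift/row [-0.017 -0.005 -0.014] turn/row [-0.0004  0.0013  0.0001]
side cap0_mid []
scene cap0_mid []
```

View pics/g.png

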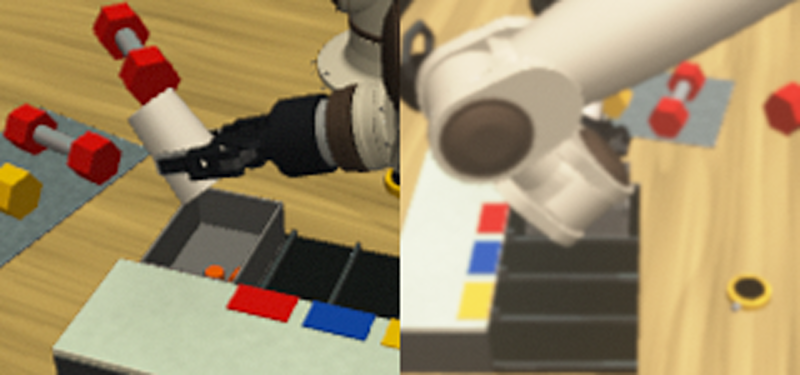

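The picture shows the cup inverted over the tub at (175,150) and two orange caps on the tub floor at (215,272) and (237,275). The rest are hidden by the shelf edge. I'll tilt further and shake to be sure the cup is empty.

```bash
python3 - <<'E' | tail -1
from p2 import *
plan(*pour(-80,6,-170,.105)[:2],False)
E
```

```text
t 13.25 tcp [ 0.5109 -0.0513  0.1516] q [ 0.44  0.3  -0.18  1.76 -1.17 -0.6 ] d [0.0012 0.0093 0.0034] deg [-12.8   3.1   1. ] n 2 shift/row [0.015 0.117 0.043] turn/row [-0.0178  0.0043  0.0014]
```

>>> {"fn": "jog_arm", "kwargs": {"motion": "0 0.1 0.04 -0.0178 0.0043 0.0014 0.3; 0 0.1 0.04 -0.0178 0.0043 0.0014 0.3; 0 0 0.25 0 0 0 0.3; 0 0 -0.25 0 0 0 0.3; 0 0 0.25 0 0 0 0.3; 0 0 -0.25 0 0 0 0.3; 0 0 0 0 0 0 0.3; 0 0 0 0 0 0 0.3"}}

```text
time: 14.05
tcp_pos: [0.5102, -0.0443, 0.1558]
tcp_rot: [1.343, -1.355, 1.392]
ft_force: [-0.1, -0.1, -0.9]
finger_gap: 0.0625
grasp_force: 66.4
```

```bash
python3 - <<'E' | tail -3
from p2 import *
log()
pos,R,m=pour(-80,6,-170,.105)
plan(np.r_[.478,-.0635,.216],pour(-80,18,-90,.1)[1],False)
plan(np.r_[.478,-.0635,.216],pour(-80,18,-5,.1)[1],False)
R=T(-80,18,1); print(R.as_matrix()[:,2])
E
```

```text
t 14.05 tcp [ 0.5102 -0.0443  0.1558] q [ 0.47  0.53 -0.1   2.12 -1.25 -0.18] d [-0.0322 -0.0192  0.0602] deg [ 22.7 -75.1 -16.9] n 10 shift/row [-0.08  -0.048  0.151] turn/row [ 0.0063 -0.0209 -0.0047]
t 14.05 tcp [ 0.5102 -0.0443  0.1558] q [ 0.47  0.53 -0.1   2.12 -1.25 -0.18] d [-0.0322 -0.0192  0.0602] deg [  29.9 -158.1  -35.2] n 20 shift/row [-0.04  -0.024  0.075] turn/row [ 0.0042 -0.022  -0.0049]
[ 0.16514923 -0.93660783 -0.30901699]
```

>>> {"fn": "jog_arm", "kwargs": {"motion": "-0.04 -0.024 0.2 0.0042 -0.022 -0.0049 0.3; -0.04 -0.024 0.2 0.0042 -0.022 -0.0049 0.3; -0.04 -0.024 0.2 0.0042 -0.022 -0.0049 0.3; -0.04 -0.024 0.2 0.0042 -0.022 -0.0049 0.3; -0.04 -0.024 0.2 0.0042 -0.022 -0.0049 0.3; -0.04 -0.024 0.2 0.0042 -0.022 -0.0049 0.3; -0.04 -0.024 0.2 0.0042 -0.022 -0.0049 0.3; -0.04 -0.024 0.2 0.0042 -0.022 -0.0049 0.3; -0.04 -0.024 0 0.0042 -0.022 -0.0049 0.3; -0.04 -0.024 0 0.0042 -0.022 -0.0049 0.3"}}

```text
time: 15.05
tcp_pos: [0.4941, -0.0538, 0.2193]
tcp_rot: [-0.059, 2.393, -1.916]
ft_force: [0.5, -0.2, -0.8]
finger_gap: 0.0624
grasp_force: 66.4
```

>>> {"fn": "jog_arm", "kwargs": {"motion": "0 0 0 0.0042 -0.022 -0.0049 0.3; 0 0 0 0.0042 -0.022 -0.0049 0.3; 0 0 0 0.0042 -0.022 -0.0049 0.3; 0 0 0 0.0042 -0.022 -0.0049 0.3; 0 0 0 0.0042 -0.022 -0.0049 0.3; 0 0 0 0.0042 -0.022 -0.0049 0.3; 0 0 0 0.0042 -0.022 -0.0049 0.3; 0 0 0 0.0042 -0.022 -0.0049 0.3; 0 0 0 0.0042 -0.022 -0.0049 0.3; 0 0 0 0.0042 -0.022 -0.0049 0.3"}}

```text
time: 16.05
tcp_pos: [0.4941, -0.0538, 0.2191]
tcp_rot: [1.233, 1.594, -0.977]
ft_force: [-0.6, 0.1, -1.1]
finger_gap: 0.0626
grasp_force: 66.4
```

Run:
```python
from h import *
log()
plan((.55,.06,.24),T(-32,25,1)); plan((.654,.179,.22),T(15,25,1))
p=look(['cup_mid'],'scene'); look(['cup_mid'],'side')
print(heads(p,'red',(.396,-.292),.03),heads(p,'yellow',(.494,-.341),.03))
```

```text
t 16.05 tcp [ 0.4941 -0.0538  0.2191] q [ 0.45  0.21 -0.16  1.88 -1.16  2.21] d [0.0705 0.1047 0.0128] deg [ 8.1  0.5 46.1] n 6 shift/row [0.294 0.436 0.053] turn/row [0.0038 0.0003 0.0213]
t 16.05 tcp [ 0.4941 -0.0538  0.2191] q [ 0.45  0.21 -0.16  1.88 -1.16  2.21] d [ 0.1765  0.2373 -0.0072] deg [ 7.9  4.1 93. ] n 12 shift/row [ 0.368  0.494 -0.015] turn/row [0.0018 0.0009 0.0215]
scene cup_mid [(0.7, [0.489, -0.035, 0.217], [275, 156])]
side cup_mid [(0.44, [0.493, -0.034, 0.216], [294, 161])]
[([0.389, -0.352, 0.03], 235, [210.5, 170.7]), ([0.409, -0.236, 0.03], 316, [237.2, 182.6])] [([0.491, -0.402, 0.03], 293, [175.9, 183.7]), ([0.504, -0.282, 0.03], 357, [204.7, 196.0])]
```

>>> {"fn": "jog_arm", "kwargs": {"motion": "0.22 0.3 0.1 0.0011 0.0005 0.0129 0.3; 0.22 0.3 0.1 0.0011 0.0005 0.0129 0.3; 0.22 0.3 0 0.0011 0.0005 0.0129 0.3; 0.22 0.3 0 0.0011 0.0005 0.0129 0.3; 0.22 0.3 0 0.0011 0.0005 0.0129 0.3; 0.22 0.3 0 0.0011 0.0005 0.0129 0.3; 0.22 0.3 0 0.0011 0.0005 0.0129 0.3; 0.22 0.3 0 0.0011 0.0005 0.0129 0.3; 0.22 0.3 0 0.0011 0.0005 0.0129 0.3; 0.22 0.3 0 0.0011 0.0005 0.0129 0.3"}}

```text
time: 17.25
tcp_pos: [0.5822, 0.0668, 0.2265]
tcp_rot: [0.49, 1.922, -0.424]
ft_force: [0.5, -0.9, -2.4]
finger_gap: 0.0623
grasp_force: 66.4
```

>>> {"fn": "jog_arm", "kwargs": {"motion": "0.22 0.29 0 0.0011 0.0005 0.0129 0.3; 0.22 0.29 0 0.0011 0.0005 0.0129 0.3; 0.22 0.29 0 0.0011 0.0005 0.0129 0.3; 0.22 0.29 0 0.0011 0.0005 0.0129 0.3; 0.22 0.29 0 0.0011 0.0005 0.0129 0.3; 0.22 0.29 0 0.0011 0.0005 0.0129 0.3; 0.22 0.29 0 0.0011 0.0005 0.0129 0.3; 0.22 0.29 0 0.0011 0.0005 0.0129 0.3; 0.22 0.29 0 0.0011 0.0005 0.0129 0.3; 0.22 0.29 0 0.0011 0.0005 0.0129 0.3"}}

```text
time: 18.25
tcp_pos: [0.6702, 0.1825, 0.2258]
tcp_rot: [-0.27, 1.988, 0.165]
ft_force: [1.0, 0.7, -1.7]
finger_gap: 0.0622
grasp_force: 66.4
```

Run:
```python
from h import *
log()
p=look(['rack','rack_shelf','tag_red','tag_yellow','tag_blue','cup_mid'],'scene'); look(['tag_red','tag_yellow','tag_blue','cup_mid'],'side')
plan((.654,.179,.18),T(15,25,1));plan((.654,.179,.145),T(15,25,1))
cv2.imwrite('pics/i.png',cv2.resize(p['image'][100:300,200:460],None,fx=2.5,fy=2.5,interpolation=cv2.INTER_CUBIC))
```

```text
scene rack [(0.92, [0.577, 0.113, -0.0], [315, 262]), (0.55, [0.652, 0.18, 0.224], [326, 216])]
scene rack_shelf [(0.59, [0.643, 0.122, 0.086], [305, 255])]
scene tag_red [(0.68, [0.493, -0.34, 0.03], [192, 189]), (0.63, [0.584, 0.096, 0.083], [307, 237])]
scene tag_yellow [(0.77, [0.561, 0.244, 0.082], [370, 250])]
scene tag_blue [(0.63, [0.57, 0.169, 0.081], [338, 242])]
scene cup_mid [(0.66, [0.65, 0.179, 0.222], [326, 217]), (0.3, [0.511, -0.01, 0.006], [286, 230])]
side tag_red [(0.45, [0.58, 0.094, 0.078], [262, 217])]
side tag_yellow [(0.65, [0.56, 0.243, 0.081], [257, 250]), (0.53, [0.576, 0.108, 0.003], [264, 238])]
side tag_blue [(0.56, [0.575, 0.168, 0.082], [258, 232])]
side cup_mid [(0.69, [0.653, 0.178, 0.228], [225, 194])]
t 18.85 tcp [0.6701 0.1825 0.2267] q [ 0.27 -0.5  -0.81  0.12 -0.01  0.  ] d [ 0.0006  0.0009 -0.0547] deg [0.1 0.4 0. ] n 2 shift/row [ 0.007  0.012 -0.684] turn/row [0.0001 0.0006 0.    ]
t 18.85 tcp [0.6701 0.1825 0.2267] q [ 0.27 -0.5  -0.81  0.12 -0.01  0.  ] d [ 0.0006  0.0009 -0.0897] deg [0.1 0.4 0. ] n 3 shift/row [ 0.005  0.008 -0.748] turn/row [0.0001 0.0004 0.    ]
```

View pics/i.png

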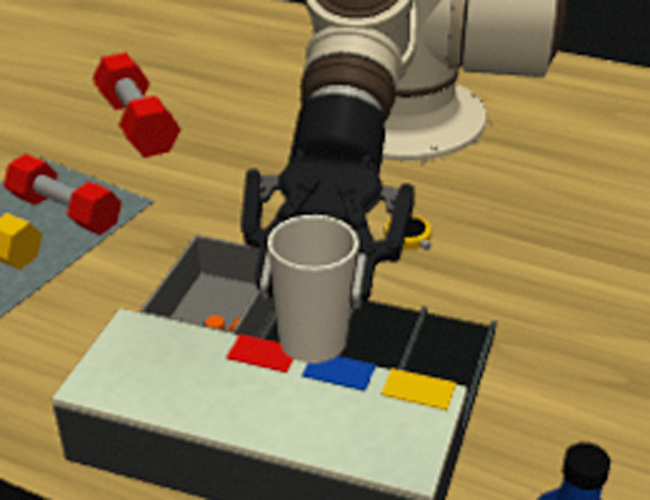

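The picture shows the cup upright above the shelf at (310,290) with no caps visible inside, and two caps visible in the tub at (215,322). Lower it.

>>> {"fn": "jog_arm", "kwargs": {"motion": "0 0 -0.7 0 0.0005 0 0.3; 0 0 -0.7 0 0.0005 0 0.3; 0 0 -0.4 0 0 0 0.3; 0 0 -0.2 0 0 0 0.3; 0 0 -0.1 0 0 0 0.3; 0 0 -0.05 0 0 0 0.3; 0 0 0 0 0 0 0.3; 0 0 0 0 0 0 0.3"}}

```text
time: 19.65
tcp_pos: [0.6706, 0.1824, 0.1418]
tcp_rot: [-0.262, 1.992, 0.166]
ft_force: [0.2, -0.9, -0.2]
finger_gap: 0.0627
grasp_force: 66.4
```

>>> {"fn": "jog_arm", "kwargs": {"motion": "0 0 -0.08 0 0 0 0.3; 0 0 0 0 0 0 0.3; 0 0 0 0 0 0 0.3"}}

```text
time: 19.95
tcp_pos: [0.6702, 0.1823, 0.1373]
tcp_rot: [-0.263, 1.993, 0.166]
ft_force: [1.0, 0.2, -0.7]
finger_gap: 0.0625
grasp_force: 66.4
```

>>> {"fn": "jog_arm", "kwargs": {"motion": "0 0 -0.06 0 0 0 0.3; 0 0 0 0 0 0 0.3; 0 0 0 0 0 0 0.3"}}

```text
time: 20.25
tcp_pos: [0.6702, 0.1823, 0.1346]
tcp_rot: [-0.263, 1.994, 0.166]
ft_force: [0.9, -0.3, -1.3]
finger_gap: 0.0624
grasp_force: 66.4
```

>>> {"fn": "jog_arm", "kwargs": {"motion": "0 0 -0.04 0 0 0 0.3; 0 0 0 0 0 0 0.3; 0 0 0 0 0 0 0.3"}}

```text
time: 20.55
tcp_pos: [0.6705, 0.1823, 0.1339]
tcp_rot: [-0.262, 1.992, 0.166]
ft_force: [0.7, -0.8, 1.1]
finger_gap: 0.0622
grasp_force: 66.4
```

>>> {"fn": "jog_arm", "kwargs": {"motion": "0 0 0 0 0 0 0.8; 0 0 0 0 0 0 1; 0 0 0 0 0 0 1; 0 0 0 0 0 0 1; -0.35 -0.09 0.17 0 0 0 1; -0.6 -0.16 0.29 0 0 0 1; -0.6 -0.16 0.29 0 0 0 1; -0.5 -0.14 0.5 0 0 0 1; 0 0 0.9 0 0 0 1; 0 0 0.9 0 0 0 1"}}

```text
time: 21.55
tcp_pos: [0.5874, 0.1601, 0.2565]
tcp_rot: [-0.263, 1.993, 0.166]
ft_force: [1.0, 0.8, -0.4]
finger_gap: 0.0851
grasp_force: 0.0
```

```bash
cat >> h.py <<'E'
RO=np.array([.578,.1085]); TH=.152
def rk(x,y): c,s=np.cos(TH),np.sin(TH); return RO+[c*x-s*y,s*x+c*y]
def inrk(p): d=np.array(p[:2])-RO; c,s=np.cos(TH),np.sin(TH); return np.array([c*d[0]+s*d[1],-s*d[0]+c*d[1]]).round(4)
def D(yaw): # tool down, tool y at azimuth yaw deg
    a=np.radians(yaw); y=np.array([np.cos(a),np.sin(a),0]); z=np.array([0,0,-1.]); return Ro.from_matrix(np.c_[np.cross(y,z),y,z])
E
python3 - <<'E'
from h import *
p=look(['cup_mid'],'scene'); look(['cup_mid','tub'],'side')
R=D(98.7)
plan((*rk(-.20,-.111),.23),R,False)
for t in ((.5825,.0955),(.574,.170),(.560,.244),(.509,-.010)): print(inrk(t))
E
```

```text
scene cup_mid [(0.57, [0.65, 0.178, 0.134], [326, 249])]
side cup_mid [(0.77, [0.653, 0.178, 0.133], [230, 219])]
side tub [(0.84, [0.508, -0.011, 0.008], [291, 215]), (0.32, [0.654, 0.18, 0.133], [229, 220])]
t 21.8 tcp [0.5881 0.1602 0.2546] q [ 0.27 -0.79 -0.9   0.33 -0.01  0.  ] d [-0.191  -0.1917 -0.0246] deg [-13.3  63.6  -5.6] n 8 shift/row [-0.597 -0.599 -0.077] turn/row [-0.0046  0.0221 -0.002 ]
[ 0.0025 -0.0135]
[0.0054 0.0614]
[0.0027 0.1367]
[-0.0861 -0.1067]
```

>>> {"fn": "jog_arm", "kwargs": {"motion": "-0.48 -0.48 0 -0.0037 0.0177 -0.0016 0.6; -0.48 -0.48 0 -0.0037 0.0177 -0.0016 0.3; -0.48 -0.48 0 -0.0037 0.0177 -0.0016 0; -0.48 -0.48 0 -0.0037 0.0177 -0.0016 0; -0.48 -0.48 0 -0.0037 0.0177 -0.0016 0; -0.48 -0.48 0 -0.0037 0.0177 -0.0016 0; -0.48 -0.48 0 -0.0037 0.0177 -0.0016 0; -0.48 -0.48 0 -0.0037 0.0177 -0.0016 0; -0.48 -0.48 0 -0.0037 0.0177 -0.0016 0; -0.48 -0.48 0 -0.0037 0.0177 -0.0016 0"}}

```text
time: 22.8
tcp_pos: [0.3954, -0.0324, 0.2544]
tcp_rot: [0.234, -3.126, 0.002]
ft_force: [0.5, 1.5, -0.4]
finger_gap: -0.0004
grasp_force: 0.0
```

```bash
sed -i 's/^RO=.*/RO=np.array([.580,.1105]); TH=.151/' h.py
python3 - <<'E'
from h import *
plan((*rk(-.19,-.109),.12),D(98.65),False); plan((*rk(-.19,-.109),.03),D(98.65),False)
p=vision.snapshot('wrist'); cv2.imwrite('pics/j.png',p['image'])
E
```

```text
t 22.8 tcp [ 0.3954 -0.0324  0.2544] q [-0.08 -0.26 -0.1   1.74 -0.   -0.23] d [ 0.0132  0.0066 -0.1344] deg [ 0.1 -0.4  0.1] n 4 shift/row [ 0.082  0.041 -0.84 ] turn/row [ 0.0001 -0.0003  0.0001]
t 22.8 tcp [ 0.3954 -0.0324  0.2544] q [-0.08 -0.26 -0.1   1.74 -0.   -0.23] d [ 0.0132  0.0066 -0.2244] deg [ 0.1 -0.4  0.1] n 6 shift/row [ 0.055  0.028 -0.935] turn/row [ 0.0001 -0.0002  0.    ]
```

View pics/j.png

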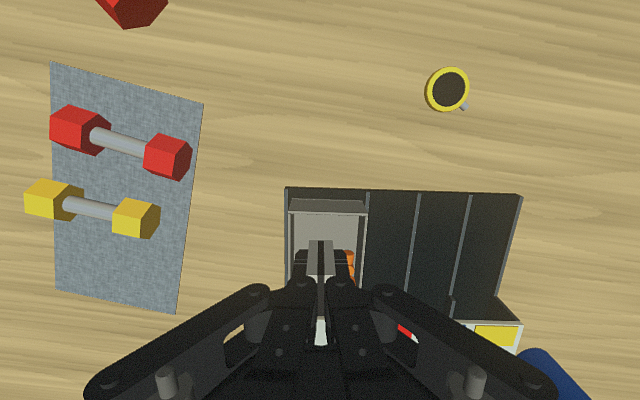

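The wrist view shows the tub at (327,240) with orange caps at (350,265), nothing spilt on the table, and both dumbbells on the mat, red at (120,140) and yellow at (90,210). Go down behind the tub and push.

>>> {"fn": "jog_arm", "kwargs": {"motion": "0.055 0.028 -0.93 0 0 0 0; 0.055 0.028 -0.93 0 0 0 0; 0.055 0.028 -0.93 0 0 0 0; 0.055 0.028 -0.93 0 0 0 0; 0.055 0.028 -0.93 0 0 0 0; 0.055 0.028 -0.93 0 0 0 0; 0 0 0 0 0 0 0; 0.25 0.038 0 0 0 0 0; 0.25 0.038 0 0 0 0 0; 0.25 0.038 0 0 0 0 0"}}

```text
time: 23.85
tcp_pos: [0.4415, -0.0203, 0.0339]
tcp_rot: [-0.235, 3.131, -0.003]
ft_force: [-2.4, -1.6, 0.8]
finger_gap: -0.0001
grasp_force: 1.3
```

>>> {"fn": "jog_arm", "kwargs": {"motion": "0.25 0.038 0 0 0 0 0; 0.25 0.038 0 0 0 0 0; 0.25 0.038 0 0 0 0 0; 0.25 0.038 0 0 0 0 0; 0.25 0.038 0 0 0 0 0; 0.25 0.038 0 0 0 0 0; 0.25 0.038 0 0 0 0 0; 0 0 0 0 0 0 0"}}

```text
time: 24.65
tcp_pos: [0.5109, -0.0096, 0.032]
tcp_rot: [-0.236, 3.132, -0.002]
ft_force: [0.5, -0.1, 0.4]
finger_gap: 0.0001
grasp_force: 0.0
```

Run:
```python
from h import *
s=sensors.observe(); print(inrk(s['tcp_pos']))
p=look(['tub'],'side'); [print(inrk(d['centre'])) for d in vision.tip_of(p,'tub')[:1]]
```

```text
[-0.0864 -0.1083]
side tub [(0.88, [0.593, 0.001, 0.007], [267, 216])]
[-0.0035 -0.1101]
```

>>> {"fn": "jog_arm", "kwargs": {"motion": "0.25 0.038 0 0 0 0 0; 0.25 0.038 0 0 0 0 0; 0.25 0.038 0 0 0 0 0; 0.2 0.03 0 0 0 0 0; 0.1 0.015 0 0 0 0 0; 0 0 0 0 0 0 0"}}

```text
time: 25.4
tcp_pos: [0.5505, -0.0037, 0.0318]
tcp_rot: [0.235, -3.129, 0.003]
ft_force: [-9.1, -3.1, 5.5]
finger_gap: -0.0
grasp_force: 4.8
```

>>> {"fn": "jog_arm", "kwargs": {"motion": "0.05 0.008 0 0 0 0 0; 0.05 0.008 0 0 0 0 0; 0 0 0 0 0 0 0"}}

```text
time: 25.7
tcp_pos: [0.5505, -0.0037, 0.0318]
tcp_rot: [0.233, -3.122, 0.004]
ft_force: [-31.9, -8.2, 18.8]
finger_gap: 0.0003
grasp_force: 16.3
```

Tub is home (32 N at the stop). Back off and head for the yellow dumbbell.

>>> {"fn": "jog_arm", "kwargs": {"motion": "-0.3 -0.045 0 0 0 0 0; -0.6 -0.09 0 0 0 0 0; -0.2 -0.03 0.7 0 0 0 0; 0 0 0.9 0 0 0 0; 0 0 0.9 0 0 0 0; 0 0 0.9 0 0 0 0; 0 0 0.9 0 0 0 0.3; 0 0 0.5 0 0 0 0.6"}}

```text
time: 26.5
tcp_pos: [0.5126, -0.0091, 0.2275]
tcp_rot: [-0.235, 3.129, -0.002]
ft_force: [0.1, 0.9, 0.5]
finger_gap: 0.0282
grasp_force: 0.0
```

```bash
cat > db.py <<'E'
from h import *
def db():
    o={}
    for cam in ('scene','side'):
        p=vision.snapshot(cam)
        for col,c in (('red',(.396,-.292)),('yellow',(.494,-.341))):
            h=heads(p,col,c,.03)
            if len(h)==2: a,b=[np.array(x[0][:2]) for x in h]; v=b-a; print(cam,col,((a+b)/2).round(4),np.degrees(np.arctan2(v[1],v[0])).round(1),np.linalg.norm(v).round(3))
            else: print(cam,col,h)
            r=vision.tip_of(p,'dumbbell_%s_mid'%col)
            print('  net',[np.round(d['centre'],3).tolist() for d in r if d['p']>.4][:3])
E
python3 - <<'E'
from db import *
db()
plan((.495,-.342,.23),D(174),False)
p=vision.snapshot('scene'); [print('tub',inrk(d['centre']),d['p']) for d in vision.tip_of(p,'tub')[:1]]
E
```

```text
scene red [ 0.399 -0.294] 80.2 0.118
  net [[0.395, -0.294, 0.025], [0.171, -0.336, 0.032]]
scene yellow [ 0.4975 -0.342 ] 83.8 0.121
  net [[0.493, -0.337, 0.029]]
side red [ 0.3945 -0.2965] 80.3 0.125
  net [[0.176, -0.335, 0.032]]
side yellow [ 0.4945 -0.3435] 84.2 0.128
  net [[0.497, -0.34, 0.029]]
t 26.8 tcp [ 0.5113 -0.0092  0.2228] q [-0.02 -0.01  0.06  1.64 -0.   -0.17] d [-0.0163 -0.3328  0.0072] deg [ 0.1 -0.  75.4] n 9 shift/row [-0.045 -0.924  0.02 ] turn/row [ 0.     -0.      0.0233]
```

>>> {"fn": "jog_arm", "kwargs": {"motion": "-0.04 -0.83 0 0 0 0.0209 0.6; -0.04 -0.83 0 0 0 0.0209 0.6; -0.04 -0.83 0 0 0 0.0209 0.6; -0.04 -0.83 0 0 0 0.0209 0.6; -0.04 -0.83 0 0 0 0.0209 0.6; -0.04 -0.83 0 0 0 0.0209 0.6; -0.04 -0.83 0 0 0 0.0209 0.6; -0.04 -0.83 0 0 0 0.0209 0.6; -0.04 -0.83 0 0 0 0.0209 0.6; -0.04 -0.83 0 0 0 0.0209 0.6"}}

```text
time: 27.9
tcp_pos: [0.495, -0.3426, 0.2232]
tcp_rot: [-2.105, 2.332, -0.001]
ft_force: [0.4, -0.1, 0.3]
finger_gap: 0.0508
grasp_force: 0.0
```

Run:
```python
from db import *
db()
plan((.495,-.342,.07),D(174),False)
plan((.495,-.342,.013),D(174),False)
```

```text
scene red [ 0.399 -0.294] 80.2 0.118
  net [[0.397, -0.293, 0.026], [0.171, -0.334, 0.028]]
scene yellow [ 0.4975 -0.342 ] 83.8 0.121
  net [[0.493, -0.34, 0.029]]
side red [ 0.395  -0.2965] 80.8 0.125
  net [[0.175, -0.333, 0.034], [0.393, -0.292, 0.028]]
side yellow [ 0.4945 -0.344 ] 84.2 0.129
  net [[0.494, -0.344, 0.029]]
t 28.2 tcp [ 0.4954 -0.3407  0.2237] q [-0.6   0.21  0.3   1.66  0.   -2.06] d [-0.0004 -0.0013 -0.1537] deg [0.  0.1 0.2] n 4 shift/row [-0.003 -0.008 -0.961] turn/row [0.     0.     0.0002]
t 28.2 tcp [ 0.4954 -0.3407  0.2237] q [-0.6   0.21  0.3   1.66  0.   -2.06] d [-0.0004 -0.0013 -0.2107] deg [0.  0.1 0.2] n 6 shift/row [-0.002 -0.005 -0.878] turn/row [0.     0.     0.0001]
```

>>> {"fn": "jog_arm", "kwargs": {"motion": "0 -0.03 -0.95 0 0 0 0.6; 0 0 -0.95 0 0 0 0.6; 0 0 -0.95 0 0 0 0.6; 0 0 -0.95 0 0 0 0.6; 0 0 -0.8 0 0 0 0.6; 0 0 -0.5 0 0 0 0.6; 0 0 -0.15 0 0 0 0.6; 0 0 0 0 0 0 0.6; 0 0 0 0 0 0 0; 0 0 0 0 0 0 0"}}

```text
time: 29.2
tcp_pos: [0.4962, -0.3429, 0.0159]
tcp_rot: [-2.098, 2.337, -0.006]
ft_force: [-8.7, 1.9, 21.9]
finger_gap: 0.023
grasp_force: 22.5
```

>>> {"fn": "jog_arm", "kwargs": {"motion": "0 0 0 0 0 0 0; 0 0 0 0 0 0 0; 0 0 0 0 0 0 0; 0 0 0.3 0 0 0 0; 0 0 0.8 0 0 0 0; 0 0 0.9 0 0 0 0; 0 0 0.9 0 0 0 0; 0 0 0.9 0 0 0 0; 0 0 0 0 0 0 0"}}

```text
time: 30.1
tcp_pos: [0.4969, -0.3437, 0.1723]
tcp_rot: [-2.097, 2.336, -0.015]
ft_force: [0.3, -0.8, -6.0]
finger_gap: 0.0217
grasp_force: 60.3
```

Run:
```python
from db import *
print(rk(-.09,.133),rk(-.09,-.015))
plan((*rk(-.092,.133),.18),D(98.65-0),False)
p=vision.snapshot('wrist'); cv2.imwrite('pics/k.png',p['image'])
```

```text
[0.47101733 0.2284482 ] [0.4932805  0.08213227]
t 30.1 tcp [ 0.4969 -0.3437  0.1723] q [-0.61  0.19  0.18  1.55  0.   -2.07] d [-0.0279  0.5718  0.0077] deg [  0.6   0.2 -75.2] n 15 shift/row [-0.047  0.953  0.013] turn/row [ 0.0001  0.     -0.0139]
```

View pics/k.png

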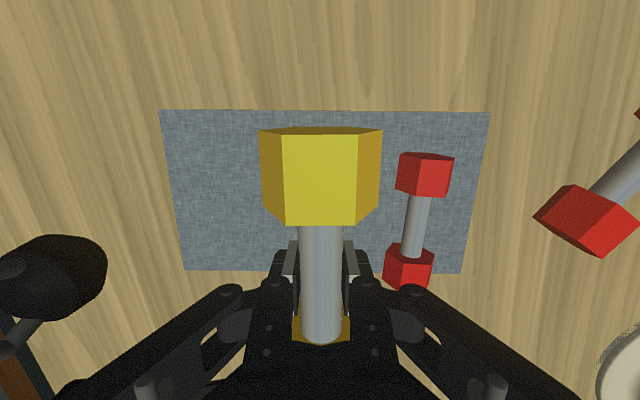

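The wrist view shows the yellow dumbbell held by the handle at (320,230), level and in line with the tool. Carry it to the yellow lane.

>>> {"fn": "jog_arm", "kwargs": {"motion": "-0.047 0.9 0.1 0 0 -0.0139 0; -0.047 0.9 0.1 0 0 -0.0139 0; -0.047 0.9 0 0 0 -0.0139 0; -0.047 0.9 0 0 0 -0.0139 0; -0.047 0.9 0 0 0 -0.0139 0; -0.047 0.9 0 0 0 -0.0139 0; -0.047 0.9 0 0 0 -0.0139 0; -0.047 0.9 0 0 0 -0.0139 0; -0.047 0.9 0 0 0 -0.0139 0; -0.047 0.9 0 0 0 -0.0139 0"}}

```text
time: 31.15
tcp_pos: [0.4755, 0.0188, 0.172]
tcp_rot: [0.906, -3.005, 0.001]
ft_force: [0.5, 0.4, -6.6]
finger_gap: 0.0218
grasp_force: 60.5
```

>>> {"fn": "jog_arm", "kwargs": {"motion": "-0.047 0.9 0 0 0 -0.0139 0; -0.047 0.9 0 0 0 -0.0139 0; -0.047 0.9 0 0 0 -0.0139 0; -0.047 0.9 0 0 0 -0.0139 0; -0.047 0.9 0 0 0 -0.0139 0; 0 0.75 0 0 0 0 0; 0 0 0 0 0 0 0; 0 0 0 0 0 0 0"}}

```text
time: 31.95
tcp_pos: [0.4663, 0.2276, 0.172]
tcp_rot: [0.242, -3.128, 0.005]
ft_force: [-0.4, -0.5, -6.4]
finger_gap: 0.0219
grasp_force: 60.5
```

Run:
```python
from db import *
p=vision.snapshot('scene'); print(heads(p,'yellow',(.47,.23),.19,.15))
p=vision.snapshot('wrist'); cv2.imwrite('pics/l.png',p['image'])
plan((*rk(-.092,.133),.06),D(98.65),False)
```

```text
[([0.413, 0.21, 0.19], 86, [380.7, 172.9]), ([0.532, 0.234, 0.19], 796, [373.0, 203.1])]
t 32.05 tcp [0.4668 0.2267 0.1729] q [ 0.45  0.   -0.03  1.55 -0.    0.3 ] d [ 0.0022  0.0015 -0.1129] deg [ 0.2 -0.1 -0.1] n 3 shift/row [ 0.019  0.012 -0.941] turn/row [ 0.0001 -0.0001 -0.0001]
```

View pics/l.png

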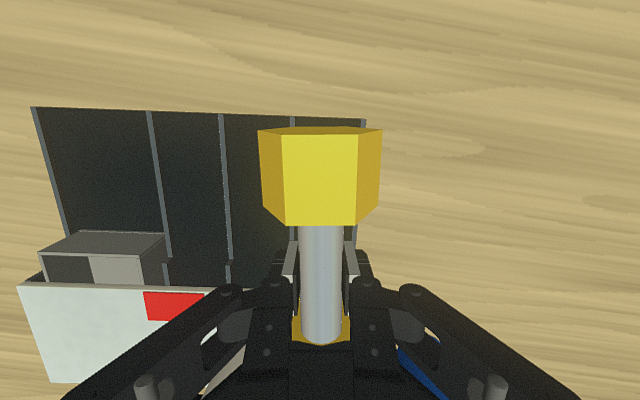

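Run:
```python
from db import *
s=sensors.observe(); p=vision.snapshot('wrist')
Tw=np.eye(4); Tw[:3,:3]=Ro.from_rotvec(s['tcp_rot']).as_matrix(); Tw[:3,3]=s['tcp_pos']
p['extrinsics']=Tw@p['mount']; print(p['mount'].round(3))
for u in ((37,107),(150,111),(220,115),(293,117),(365,120),(170,285),(230,280)): g=ground(p,u,.018); print(u,g,inrk(g))
g=p['image']; 
im=cv2.Canny(cv2.GaussianBlur(cv2.cvtColor(g,cv2.COLOR_BGR2GRAY),(3,3),0),30,80)
for v in (140,160,200): print(v,np.nonzero(im[v,20:400])[0]+20)
```

```text
[[ 0.001 -0.95  -0.313  0.08 ]
 [ 1.     0.001  0.001 -0.   ]
 [-0.    -0.313  0.95  -0.143]
 [ 0.     0.     0.     1.   ]]
(37, 107) [ 0.43  -0.074  0.018] [-0.176  -0.1598]
(150, 111) [0.416 0.041 0.018] [-0.1726 -0.044 ]
(220, 115) [0.409 0.112 0.018] [-0.1688  0.0272]
(293, 117) [0.4   0.187 0.018] [-0.1664  0.1027]
(365, 120) [0.391 0.261 0.018] [-0.1642  0.1772]
(170, 285) [0.626 0.058 0.018] [ 0.0376 -0.0588]
(230, 280) [0.606 0.133 0.018] [0.0291 0.0183]
140 [ 39  45 150 155 219 225 258 281 358]
160 [ 45  50 153 158 221 226 259 282 357]
200 [ 56  61 159 164 224 229 262 284 355 378 379 382 383 384 385]
```

Run:
```python
from db import *
s=sensors.observe(); p=vision.snapshot('wrist')
Tw=np.eye(4); Tw[:3,:3]=Ro.from_rotvec(s['tcp_rot']).as_matrix(); Tw[:3,3]=s['tcp_pos']
p['extrinsics']=Tw@p['mount']
im=cv2.Canny(cv2.GaussianBlur(cv2.cvtColor(p['image'],cv2.COLOR_BGR2GRAY),(3,3),0),30,80)
for a,b,x in ((140,160,-.052),(210,235,.022),):
    pts=[]
    for v in range(125,215,6):
        u=np.nonzero(im[v,a:b+15])[0]+a
        if len(u)>=2 and u[1]-u[0]<8: pts.append(ground(p,((u[0]+u[1])/2,v),.018)[:2])
    pts=np.array(pts); f=np.polyfit(pts[:,0],pts[:,1],1); print(x,len(pts),'angle',np.arctan(f[0]),'at x=.45 y',np.polyval(f,.45))
p=vision.snapshot('scene')
for n in ('tag_red','tag_blue','tag_yellow'): print(n,[d['centre'] for d in vision.tip_of(p,n)[:2]])
# tags' colour centroid at z=.084 : tag centre is rack x=.017
H,S,V=cv2.split(cv2.cvtColor(p['image'],cv2.COLOR_BGR2HSV))
for n,m in (('red',(H<6)|(H>174)),('blue',(H>105)&(H<125)),('yellow',(H>18)&(H<32))):
    m=(m&(S>150)&(V>70)).astype(np.uint8); k,l,st,ce=cv2.connectedComponentsWithStats(m)
    print(n,[(ground(p,ce[i],.084),int(st[i,4])) for i in range(1,k) if 100<st[i,4] and 280<ce[i][0]<400 and 225<ce[i][1]<275])
```

```text
-0.052 15 angle 0.11753978971026892 at x=.45 y 0.043110380573545055
0.022 15 angle 0.12911244954268467 at x=.45 y 0.11707236927398443
tag_red [[0.5842, 0.0974, 0.0834]]
tag_blue [[0.571, 0.1705, 0.0822]]
tag_yellow [[0.6531, 0.1807, 0.133]]
red [(array([0.601, 0.09 , 0.084]), 187)]
blue []
yellow [(array([0.581, 0.246, 0.084]), 315)]
```

```bash
sed -i 's/^RO=.*/RO=np.array([.580,.1113]); TH=.122/' h.py
python3 - <<'E'
from db import *
plan((*rk(-.09,.133),.06),D(97),False);plan((*rk(-.09,.133),.0245),D(97),False)
E
```

```text
t 32.35 tcp [0.4674 0.2269 0.1742] q [ 0.45  0.   -0.02  1.55 -0.    0.3 ] d [ 0.0071  0.0055 -0.1142] deg [ 0.1 -0.  -1.7] n 3 shift/row [ 0.059  0.046 -0.951] turn/row [ 0.0001 -0.     -0.0016]
t 32.35 tcp [0.4674 0.2269 0.1742] q [ 0.45  0.   -0.02  1.55 -0.    0.3 ] d [ 0.0071  0.0055 -0.1497] deg [ 0.1 -0.  -1.7] n 4 shift/row [ 0.044  0.034 -0.935] turn/row [ 0.0001 -0.     -0.0012]
```

>>> {"fn": "jog_arm", "kwargs": {"motion": "0.06 0.046 0 0 0 -0.0016 0; 0.06 0.046 0 0 0 -0.0016 0; 0.06 0.046 0 0 0 -0.0016 0; 0 0 -0.6 0 0 0 0; 0 0 -0.9 0 0 0 0; 0 0 -0.9 0 0 0 0; 0 0 -0.6 0 0 0 0; 0 0 -0.3 0 0 0 0; 0 0 0 0 0 0 0; 0 0 0 0 0 0 0"}}

```text
time: 33.35
tcp_pos: [0.4751, 0.2333, 0.0433]
tcp_rot: [-0.193, 3.135, -0.002]
ft_force: [0.8, 0.2, -5.6]
finger_gap: 0.0221
grasp_force: 60.5
```

>>> {"fn": "jog_arm", "kwargs": {"motion": "0 0 -0.2 0 0 0 0; 0 0 -0.1 0 0 0 0; 0 0 0 0 0 0 0"}}

```text
time: 33.65
tcp_pos: [0.4743, 0.2329, 0.0298]
tcp_rot: [0.193, -3.135, 0.003]
ft_force: [-0.1, 0.6, -6.7]
finger_gap: 0.0218
grasp_force: 60.6
```

>>> {"fn": "jog_arm", "kwargs": {"motion": "0 0 -0.1 0 0 0 0; 0 0 -0.05 0 0 0 0; 0 0 0 0 0 0 0"}}

```text
time: 33.95
tcp_pos: [0.4743, 0.2328, 0.0237]
tcp_rot: [0.193, -3.135, 0.003]
ft_force: [-0.6, 0.1, -6.3]
finger_gap: 0.0215
grasp_force: 60.6
```

>>> {"fn": "jog_arm", "kwargs": {"motion": "0 0 0 0 0 0 0.45; 0 0 0 0 0 0 0.45; 0 0 0 0 0 0 0.45; 0 0 0 0 0 0 0.45; 0 0 0.6 0 0 0 0.45; 0 0 0.9 0 0 0 0.45; 0 0 0.9 0 0 0 0.3; 0 0 0 0 0 0 0"}}

```text
time: 34.75
tcp_pos: [0.4766, 0.234, 0.1256]
tcp_rot: [-0.193, 3.129, 0.002]
ft_force: [-0.3, 0.7, 0.3]
finger_gap: 0.0123
grasp_force: 0.0
```

Run:
```python
from db import *
for c in ('scene','side'):
    p=vision.snapshot(c); h=heads(p,'yellow',(.474,.233),.037,.12); print(c,h,[inrk(x[0]) for x in h],[inrk(d['centre']) for d in vision.tip_of(p,'dumbbell_yellow_mid')[:2]])
plan((*rk(-.205,.133),.13),D(97),False)
p=vision.snapshot('scene')
cv2.imwrite('pics/m.png',cv2.resize(p['image'][100:300,200:460],None,fx=2.5,fy=2.5,interpolation=cv2.INTER_CUBIC))
```

```text
scene [([0.417, 0.226, 0.037], 390, [382.2, 224.6]), ([0.527, 0.232, 0.037], 442, [369.2, 252.8])] [array([-0.1478,  0.1337]), array([-0.0379,  0.1263])] [array([-0.0858,  0.1342])]
side [([0.535, 0.241, 0.037], 263, [266.6, 261.1]), ([0.42, 0.228, 0.037], 268, [305.6, 261.4])] [array([-0.0289,  0.1342]), array([-0.1446,  0.1353])] [array([-0.0888,  0.134 ])]
t 34.95 tcp [0.4741 0.2328 0.1191] q [ 0.46  0.02 -0.11  1.44 -0.    0.33] d [-0.1138 -0.0144  0.0109] deg [ 0.1 -0.1 -0. ] n 3 shift/row [-0.948 -0.12   0.09 ] turn/row [ 0.0001 -0.0001 -0.    ]
```

View pics/m.png

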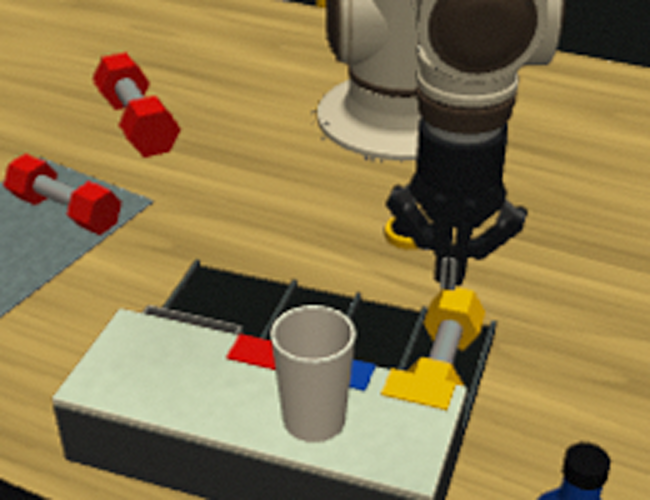

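The picture shows the yellow dumbbell lying in the yellow lane at (450,335), the cup upright on the shelf at (313,375) and the tub home. Go behind the dumbbell and push.

>>> {"fn": "jog_arm", "kwargs": {"motion": "-0.8 -0.1 0.2 0 0 0 0; -0.8 -0.1 0.2 0 0 0 0; -0.8 -0.1 0 0 0 0 0; -0.45 -0.06 0 0 0 0 0; 0 0 -0.8 0 0 0 0; 0 0 -0.9 0 0 0 0; 0 0 -0.7 0 0 0 0; 0 0 -0.25 0 0 0 0; 0 0 0 0 0 0 0"}}

```text
time: 35.9
tcp_pos: [0.3594, 0.2179, 0.0286]
tcp_rot: [0.193, -3.132, 0.005]
ft_force: [-0.1, 0.4, 0.0]
finger_gap: -0.0001
grasp_force: 0.0
```

Run:
```python
from db import *
print(inrk(sensors.observe()['tcp_pos'])); plan((*rk(-.19,.133),.03),D(97),False);plan((*rk(-.06,.133),.03),D(97),False)
```

```text
[-0.206   0.1326]
t 35.9 tcp [0.3594 0.2179 0.0286] q [ 0.55 -0.2  -0.49  1.29 -0.    0.42] d [0.0158 0.0023 0.0014] deg [ 0.2 -0.2 -0. ] n 1 shift/row [0.396 0.058 0.035] turn/row [ 0.0005 -0.0005 -0.0001]
t 35.9 tcp [0.3594 0.2179 0.0286] q [ 0.55 -0.2  -0.49  1.29 -0.    0.42] d [0.1449 0.0181 0.0014] deg [ 0.2 -0.2 -0. ] n 4 shift/row [0.905 0.113 0.009] turn/row [ 0.0001 -0.0001 -0.    ]
```

>>> {"fn": "jog_arm", "kwargs": {"motion": "0.25 0.031 0.02 0 0 0 0; 0.25 0.031 0.02 0 0 0 0; 0.25 0.031 0 0 0 0 0; 0.25 0.031 0 0 0 0 0; 0.25 0.031 0 0 0 0 0; 0.25 0.031 0 0 0 0 0; 0.25 0.031 0 0 0 0 0; 0.25 0.031 0 0 0 0 0; 0.25 0.031 0 0 0 0 0; 0.25 0.031 0 0 0 0 0"}}

```text
time: 36.9
tcp_pos: [0.461, 0.2309, 0.0319]
tcp_rot: [0.193, -3.134, 0.002]
ft_force: [-6.4, -1.0, 3.6]
finger_gap: 0.0
grasp_force: 2.7
```

>>> {"fn": "jog_arm", "kwargs": {"motion": "0.25 0.031 0 0 0 0 0; 0.25 0.031 0 0 0 0 0; 0.25 0.031 0 0 0 0 0; 0.25 0.031 0 0 0 0 0; 0.15 0.019 0 0 0 0 0; 0 0 0 0 0 0 0"}}

```text
time: 37.5
tcp_pos: [0.5076, 0.2367, 0.0316]
tcp_rot: [0.192, -3.136, 0.002]
ft_force: [0.5, -0.2, 0.1]
finger_gap: 0.0004
grasp_force: 0.0
```

Run:
```python
from db import *
print(inrk(sensors.observe()['tcp_pos']))
for c in ('scene','side'):
    p=vision.snapshot(c); h=heads(p,'yellow',(.54,.24),.037,.15); print(c,[(inrk(x[0]),x[1]) for x in h],[(inrk(d['centre']),d['p']) for d in vision.tip_of(p,'dumbbell_yellow_mid')[:2]])
```

```text
[-0.0566  0.1333]
scene [(array([-0.0359,  0.126 ]), 424)] []
side [(array([0.027 , 0.0891]), 125), (array([-0.0254,  0.1378]), 231)] [(array([0.0271, 0.1297]), 0.8)]
```

Nearly home, so finish with small steps.

>>> {"fn": "jog_arm", "kwargs": {"motion": "0.1 0.012 0 0 0 0 0; 0.08 0.01 0 0 0 0 0; 0.05 0.006 0 0 0 0 0; 0 0 0 0 0 0 0"}}

```text
time: 38.1
tcp_pos: [0.5119, 0.2373, 0.0317]
tcp_rot: [0.194, -3.127, 0.003]
ft_force: [-23.9, -3.5, 14.5]
finger_gap: -0.0001
grasp_force: 11.9
```

>>> {"fn": "jog_arm", "kwargs": {"motion": "0.05 0.006 0 0 0 0 0; 0.05 0.006 0 0 0 0 0; 0 0 0 0 0 0 0"}}

```text
time: 38.4
tcp_pos: [0.512, 0.2373, 0.0317]
tcp_rot: [0.195, -3.119, 0.004]
ft_force: [-45.1, -5.6, 27.8]
finger_gap: -0.0003
grasp_force: 23.4
```

>>> {"fn": "jog_arm", "kwargs": {"motion": "-0.3 -0.037 0 0 0 0 0; -0.6 -0.07 0 0 0 0 0; -0.3 -0.04 0.6 0 0 0 0; 0 0 0.9 0 0 0 0; 0 0 0.9 0 0 0 0; 0 0 0.9 0 0 0 0; 0 0 0.9 0 0 0 0.3; 0 0 0.4 0 0 0 0.6"}}

```text
time: 39.2
tcp_pos: [0.4727, 0.2328, 0.2196]
tcp_rot: [-0.193, 3.131, 0.0]
ft_force: [-0.3, -0.1, -0.3]
finger_gap: 0.0279
grasp_force: 0.0
```

Run:
```python
from db import *
db()
plan((.3965,-.2945,.21),D(170.5),False)
for c in ('scene','side'):
    p=vision.snapshot(c); print([(inrk(d['centre']),d['p']) for d in vision.tip_of(p,'dumbbell_yellow_mid')[:2]])
```

```text
scene red [ 0.399 -0.294] 80.2 0.118
  net [[0.167, -0.335, 0.031], [0.394, -0.293, 0.026]]
scene yellow []
  net []
side red [ 0.3945 -0.2965] 80.3 0.125
  net [[0.174, -0.336, 0.032], [0.395, -0.29, 0.029]]
side yellow []
  net [[0.594, 0.245, 0.036]]
t 39.5 tcp [0.4714 0.2322 0.2142] q [ 0.46  0.03  0.08  1.63 -0.    0.34] d [-0.0749 -0.5267 -0.0042] deg [ 0.2 -0.  73.5] n 14 shift/row [-0.134 -0.941 -0.007] turn/row [ 0.     -0.      0.0146]
[]
[(array([0.0314, 0.1292]), 0.56), (array([0.0799, 0.0565]), 0.51)]
```

>>> {"fn": "jog_arm", "kwargs": {"motion": "-0.125 -0.878 0 0 0 0.0136 0.6; -0.125 -0.878 0 0 0 0.0136 0.6; -0.125 -0.878 0 0 0 0.0136 0.6; -0.125 -0.878 0 0 0 0.0136 0.6; -0.125 -0.878 0 0 0 0.0136 0.6; -0.125 -0.878 0 0 0 0.0136 0.6; -0.125 -0.878 0 0 0 0.0136 0.6; -0.125 -0.878 0 0 0 0.0136 0.6; -0.125 -0.878 0 0 0 0.0136 0.6; -0.125 -0.878 0 0 0 0.0136 0.6"}}

```text
time: 40.7
tcp_pos: [0.4211, -0.1202, 0.2155]
tcp_rot: [-1.48, 2.771, -0.002]
ft_force: [1.1, 0.2, -0.6]
finger_gap: 0.0511
grasp_force: 0.0
```

>>> {"fn": "jog_arm", "kwargs": {"motion": "-0.125 -0.878 0 0 0 0.0136 0.6; -0.125 -0.878 0 0 0 0.0136 0.6; -0.125 -0.878 0 0 0 0.0136 0.6; -0.125 -0.878 0 0 0 0.0136 0.6; -0.125 -0.878 0 0 0 0.0136 0.6; 0 0 0 0 0 0 0.6; 0 0 0 0 0 0 0.6"}}

```text
time: 41.4
tcp_pos: [0.3963, -0.2948, 0.2151]
tcp_rot: [-2.026, 2.4, -0.001]
ft_force: [0.5, -1.3, -0.2]
finger_gap: 0.0516
grasp_force: 0.0
```

Run:
```python
from db import *
db()
plan((.3965,-.2945,.016),D(170.5),False)
```

```text
scene red [ 0.399 -0.294] 80.2 0.118
  net [[0.172, -0.334, 0.032], [0.396, -0.293, 0.026]]
scene yellow []
  net []
side red [ 0.3945 -0.2965] 80.3 0.125
  net [[0.175, -0.337, 0.031], [0.396, -0.296, 0.028]]
side yellow []
  net [[0.596, 0.247, 0.039]]
t 41.7 tcp [ 0.3969 -0.2937  0.2159] q [-0.64 -0.05  0.    1.63  0.   -2.04] d [-0.0004 -0.0008 -0.1999] deg [ 0.1  0.1 -0. ] n 6 shift/row [-0.002 -0.003 -0.833] turn/row [ 0.  0. -0.]
```

>>> {"fn": "jog_arm", "kwargs": {"motion": "0 0 -0.95 0 0 0 0.6; 0 0 -0.95 0 0 0 0.6; 0 0 -0.95 0 0 0 0.6; 0 0 -0.95 0 0 0 0.6; 0 0 -0.7 0 0 0 0.6; 0 0 -0.4 0 0 0 0.6; 0 0 -0.1 0 0 0 0.6; 0 0 0 0 0 0 0.6; 0 0 0 0 0 0 0; 0 0 0 0 0 0 0"}}

```text
time: 42.7
tcp_pos: [0.3973, -0.2948, 0.017]
tcp_rot: [-2.029, 2.397, -0.005]
ft_force: [0.9, 0.4, 14.6]
finger_gap: 0.0236
grasp_force: 20.5
```

>>> {"fn": "jog_arm", "kwargs": {"motion": "0 0 0 0 0 0 0; 0 0 0 0 0 0 0; 0 0 0 0 0 0 0; 0 0 0.3 0 0 0 0; 0 0 0.8 0 0 0 0; 0 0 0.9 0 0 0 0; 0 0 0.9 0 0 0 0; 0 0 0.9 0 0 0 0; 0 0 0 0 0 0 0"}}

```text
time: 43.6
tcp_pos: [0.3981, -0.2955, 0.1733]
tcp_rot: [-2.028, 2.396, -0.014]
ft_force: [0.2, -0.6, -7.1]
finger_gap: 0.022
grasp_force: 60.5
```

Run:
```python
from db import *
p=vision.snapshot('wrist'); cv2.imwrite('pics/n.png',cv2.resize(p['image'],None,fx=.6,fy=.6))
plan((*rk(-.092,-.015),.17),D(97),False)
```

```text
t 43.65 tcp [ 0.3975 -0.2951  0.1702] q [-0.64 -0.06 -0.09  1.53  0.   -2.04] d [ 9.300e-02  3.803e-01 -2.000e-04] deg [  0.3   0.1 -73.5] n 10 shift/row [ 0.233  0.951 -0.001] turn/row [ 0.0001  0.     -0.0204]
```

View pics/n.png

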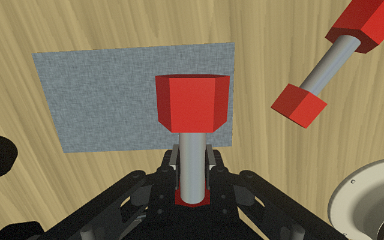

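The wrist view shows the small red dumbbell held at (192,140), the mat empty, and the big look-alike untouched at (320,80).

>>> {"fn": "jog_arm", "kwargs": {"motion": "0.194 0.792 0 0 0 -0.017 0; 0.194 0.792 0 0 0 -0.017 0; 0.194 0.792 0 0 0 -0.017 0; 0.194 0.792 0 0 0 -0.017 0; 0.194 0.792 0 0 0 -0.017 0; 0.194 0.792 0 0 0 -0.017 0; 0.194 0.792 0 0 0 -0.017 0; 0.194 0.792 0 0 0 -0.017 0; 0.194 0.792 0 0 0 -0.017 0; 0.194 0.792 0 0 0 -0.017 0"}}

```text
time: 44.65
tcp_pos: [0.4735, 0.0237, 0.1657]
tcp_rot: [0.519, -3.095, 0.002]
ft_force: [1.3, 0.6, -6.2]
finger_gap: 0.0221
grasp_force: 60.2
```

>>> {"fn": "jog_arm", "kwargs": {"motion": "0.194 0.792 0 0 0 -0.017 0; 0.194 0.792 0 0 0 -0.017 0; 0 0 0 0 0 0 0; 0 0 0 0 0 0 0"}}

```text
time: 45.05
tcp_pos: [0.4889, 0.0861, 0.1658]
tcp_rot: [0.197, -3.132, 0.003]
ft_force: [-1.4, -0.2, -7.1]
finger_gap: 0.0218
grasp_force: 60.5
```

Run:
```python
from db import *
plan((*rk(-.09,-.015),.0245),D(97),False)
```

```text
t 45.05 tcp [0.4889 0.0861 0.1658] q [ 0.18 -0.05 -0.09  1.54 -0.    0.05] d [ 0.0036 -0.0007 -0.1413] deg [ 0.1 -0.2 -0.2] n 4 shift/row [ 0.022 -0.004 -0.883] turn/row [ 0.0001 -0.0001 -0.0001]
```

>>> {"fn": "jog_arm", "kwargs": {"motion": "0.05 0 -0.5 0 0 0 0; 0.03 -0.01 -0.9 0 0 0 0; 0 0 -0.9 0 0 0 0; 0 0 -0.6 0 0 0 0; 0 0 -0.3 0 0 0 0; 0 0 -0.2 0 0 0 0; 0 0 -0.1 0 0 0 0; 0 0 0 0 0 0 0; 0 0 0 0 0 0 0"}}

```text
time: 45.95
tcp_pos: [0.4936, 0.0854, 0.0288]
tcp_rot: [-0.193, 3.135, -0.002]
ft_force: [-0.4, -0.2, -6.2]
finger_gap: 0.0216
grasp_force: 60.4
```

>>> {"fn": "jog_arm", "kwargs": {"motion": "0 0 -0.1 0 0 0 0; 0 0 -0.02 0 0 0 0; 0 0 0 0 0 0 0; 0 0 0 0 0 0 0.45; 0 0 0 0 0 0 0.45; 0 0 0 0 0 0 0.45; 0 0 0 0 0 0 0.45; 0 0 0.6 0 0 0 0.45; 0 0 0.9 0 0 0 0.45; 0 0 0.9 0 0 0 0.3"}}

```text
time: 46.95
tcp_pos: [0.4925, 0.0852, 0.1196]
tcp_rot: [0.193, -3.134, 0.003]
ft_force: [1.4, 0.1, 0.3]
finger_gap: 0.0262
grasp_force: 0.0
```

Run:
```python
from db import *
for c in ('scene','side'):
    p=vision.snapshot(c); h=heads(p,'red',(.493,.085),.037,.12); print(c,[(inrk(x[0]),x[1]) for x in h],[(inrk(d['centre']),d['p']) for d in vision.tip_of(p,'dumbbell_red_mid')[:3]])
plan((*rk(-.205,-.015),.13),D(97),False)
```

```text
scene [(array([-0.15  , -0.0152]), 278), (array([-0.0287, -0.0451]), 195)] [(array([-0.0861, -0.0146]), 0.79), (array([-0.4626, -0.3941]), 0.76), (array([ 0.0017, -0.0183]), 0.68)]
side [(array([-0.0288, -0.0129]), 216), (array([-0.144 , -0.0159]), 212)] [(array([-0.0877, -0.0161]), 0.75), (array([-0.4567, -0.3902]), 0.63)]
t 47.15 tcp [0.4935 0.0854 0.1195] q [ 0.17 -0.04 -0.17  1.44 -0.    0.05] d [-0.1152 -0.014   0.0105] deg [ 0.1  0.1 -0. ] n 3 shift/row [-0.96  -0.116  0.087] turn/row [ 0.0001  0.0001 -0.    ]
```

>>> {"fn": "jog_arm", "kwargs": {"motion": "-0.8 -0.1 0.3 0 0 0 0; -0.8 -0.1 0.2 0 0 0 0; -0.8 -0.1 0 0 0 0 0; -0.48 -0.05 0 0 0 0 0; 0 0 -0.8 0 0 0 0; 0 0 -0.9 0 0 0 0; 0 0 -0.7 0 0 0 0; 0 0 -0.3 0 0 0 0; 0 0 0 0 0 0 0"}}

```text
time: 48.05
tcp_pos: [0.3763, 0.071, 0.0289]
tcp_rot: [0.193, -3.131, 0.003]
ft_force: [0.1, -0.1, 0.6]
finger_gap: -0.0002
grasp_force: 0.0
```

>>> {"fn": "jog_arm", "kwargs": {"motion": "0.25 0.031 0 0 0 0 0; 0.25 0.031 0 0 0 0 0; 0.25 0.031 0 0 0 0 0; 0.25 0.031 0 0 0 0 0; 0.25 0.031 0 0 0 0 0; 0.25 0.031 0 0 0 0 0; 0.25 0.031 0 0 0 0 0; 0.25 0.031 0 0 0 0 0; 0.25 0.031 0 0 0 0 0; 0.25 0.031 0 0 0 0 0"}}

```text
time: 49.05
tcp_pos: [0.4783, 0.0838, 0.031]
tcp_rot: [0.193, -3.134, 0.002]
ft_force: [-5.2, 0.1, 3.0]
finger_gap: -0.0002
grasp_force: 2.7
```

Run:
```python
from db import *
print(inrk(sensors.observe()['tcp_pos']))
p=vision.snapshot('side'); h=heads(p,'red',(.493,.085),.037,.12); print([(inrk(x[0]),x[1]) for x in h],[(inrk(d['centre']),d['p']) for d in vision.tip_of(p,'dumbbell_red_mid')[:3]])
```

```text
[-0.1043 -0.0149]
[(array([-0.0731, -0.0125]), 206)] [(array([-0.4574, -0.3927]), 0.95), (array([-0.0182, -0.0158]), 0.57)]
```

>>> {"fn": "jog_arm", "kwargs": {"motion": "0.25 0.031 0 0 0 0 0; 0.25 0.031 0 0 0 0 0; 0.25 0.031 0 0 0 0 0; 0.25 0.031 0 0 0 0 0; 0.15 0.019 0 0 0 0 0; 0.05 0.006 0 0 0 0 0; 0 0 0 0 0 0 0"}}

```text
time: 49.85
tcp_pos: [0.5263, 0.0897, 0.0309]
tcp_rot: [-0.193, 3.136, -0.002]
ft_force: [0.9, 0.2, -0.4]
finger_gap: 0.0
grasp_force: 0.0
```

>>> {"fn": "jog_arm", "kwargs": {"motion": "0.07 0.009 0 0 0 0 0; 0.05 0.006 0 0 0 0 0; 0.05 0.006 0 0 0 0 0; 0 0 0 0 0 0 0"}}

```text
time: 50.25
tcp_pos: [0.5294, 0.0902, 0.0309]
tcp_rot: [0.193, -3.129, 0.003]
ft_force: [-21.6, -2.1, 12.4]
finger_gap: -0.0
grasp_force: 10.7
```

>>> {"fn": "jog_arm", "kwargs": {"motion": "-0.3 -0.037 0 0 0 0 0; -0.6 -0.07 0 0 0 0 0; -0.8 -0.1 0.4 0 0 0 0; -0.5 -0.06 0.9 0 0 0 0; -0.5 -0.06 0.9 0 0 0 0; -0.3 -0.04 0.9 0 0 0 0; 0 0 0.9 0 0 0 0; 0 0 0.5 0 0 0 0; 0 0 0 0 0 0 0; 0 0 0 0 0 0 0"}}

```text
time: 51.25
tcp_pos: [0.4129, 0.0759, 0.2109]
tcp_rot: [-0.193, 3.135, -0.002]
ft_force: [-0.6, -0.7, 1.0]
finger_gap: 0.0002
grasp_force: 0.0
```

Run:
```python
from db import *
for c in ('scene','side'):
    p=vision.snapshot(c)
    for n in ('dumbbell_red_mid','dumbbell_yellow_mid','tub','cup_mid','cap0_mid'): print(c,n,[(inrk(d['centre']),round(d['centre'][2],3),round(d['p'],2)) for d in vision.tip_of(p,n)[:2]])
    if c=='scene': a=p['image']
    else: b=p['image']
w=vision.snapshot('wrist')['image']
cv2.imwrite('pics/o.png',np.vstack([np.hstack([cv2.resize(a[90:340,180:480],(400,300)),cv2.resize(b[140:320,160:400],(400,300))]),cv2.resize(w,(800,300))[:, :]])[:600])
```

```text
scene dumbbell_red_mid [(array([-0.461 , -0.3939]), 0.032, 0.84)]
scene dumbbell_yellow_mid [(array([-0.0163,  0.1397]), 0.037, 0.79)]
scene tub []
scene cup_mid [(array([0.0791, 0.0576]), 0.131, 0.57)]
scene cap0_mid [(array([0.0621, 0.0029]), 0.082, 0.24)]
side dumbbell_red_mid [(array([-0.4597, -0.3931]), 0.029, 0.87), (array([ 0.0313, -0.0163]), 0.036, 0.82)]
side dumbbell_yellow_mid [(array([-0.0154,  0.1385]), 0.034, 0.86), (array([-0.0034,  0.1333]), 0.082, 0.29)]
side tub [(array([ 0.0397, -0.1098]), 0.008, 0.55)]
side cup_mid [(array([0.0807, 0.0592]), 0.132, 0.64)]
side cap0_mid []
```

View pics/o.png

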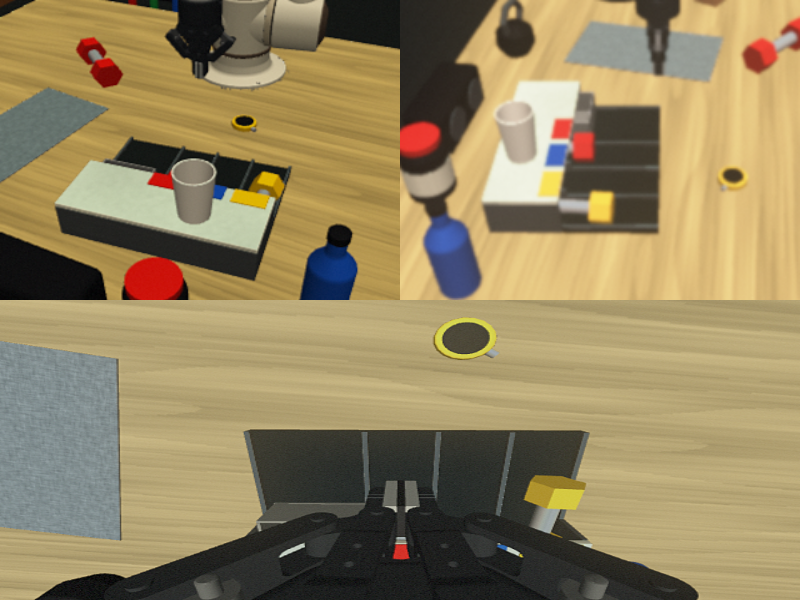

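The scene, side and wrist views show that the yellow dumbbell was knocked outward about 5 cm; its head is at (600,207) in the side view. Everything else is in place, so push it home again.

Run:
```python
from db import *
p=vision.snapshot('side'); h=heads(p,'yellow',(.54,.24),.037,.15); print([(inrk(x[0]),x[1]) for x in h],[(inrk(d['centre']),d['p']) for d in vision.tip_of(p,'dumbbell_yellow_mid')[:3]])
plan((*rk(-.16,.134),.211),D(97),False)
```

```text
[(array([0.027 , 0.0891]), 123), (array([-0.0708,  0.1454]), 278)] [(array([-0.0168,  0.1385]), 0.76)]
t 52.0 tcp [0.4126 0.0759 0.2109] q [ 0.18 -0.23 -0.16  1.64 -0.    0.06] d [-7.70e-03  1.49e-01  1.00e-04] deg [ 0.1 -0.  -0. ] n 4 shift/row [-0.048  0.931  0.001] turn/row [ 0.0001 -0.     -0.    ]
```

>>> {"fn": "jog_arm", "kwargs": {"motion": "-0.06 0.75 0 0 0 0 0; -0.04 0.75 0 0 0 0 0; -0.05 0.75 0 0 0 0 0; -0.04 0.75 0 0 0 0 0; 0 0.75 0 0 0 0 0; 0 0 -0.9 0 0 0 0; 0 0 -0.9 0 0 0 0; 0 0 -0.9 0 0 0 0; 0 0 -0.9 0 0 0 0; 0 0 -0.6 0 0 0 0"}}

```text
time: 53.0
tcp_pos: [0.404, 0.2254, 0.0404]
tcp_rot: [0.193, -3.133, 0.004]
ft_force: [0.6, 0.1, 0.6]
finger_gap: 0.0
grasp_force: 0.0
```

>>> {"fn": "jog_arm", "kwargs": {"motion": "0 0 -0.3 0 0 0 0; 0.25 0.031 0 0 0 0 0; 0.25 0.031 0 0 0 0 0; 0.25 0.031 0 0 0 0 0; 0.25 0.031 0 0 0 0 0; 0.25 0.031 0 0 0 0 0; 0.25 0.031 0 0 0 0 0; 0.25 0.031 0 0 0 0 0; 0.25 0.031 0 0 0 0 0; 0 0 0 0 0 0 0"}}

```text
time: 54.0
tcp_pos: [0.4861, 0.2359, 0.0308]
tcp_rot: [0.192, -3.135, 0.002]
ft_force: [-0.1, -0.7, 0.3]
finger_gap: -0.0001
grasp_force: 0.0
```

Run:
```python
from db import *
print(inrk(sensors.observe()['tcp_pos']))
p=vision.snapshot('side'); h=heads(p,'yellow',(.54,.24),.037,.15); print([(inrk(x[0]),x[1]) for x in h],[(inrk(d['centre']),d['p']) for d in vision.tip_of(p,'dumbbell_yellow_mid')[:3]])
```

```text
[-0.078   0.1351]
[(array([0.027 , 0.0891]), 125), (array([-0.0454,  0.1473]), 255)] [(array([0.0081, 0.1393]), 0.72)]
```

>>> {"fn": "jog_arm", "kwargs": {"motion": "0.25 0.031 0 0 0 0 0; 0.2 0.025 0 0 0 0 0; 0.12 0.015 0 0 0 0 0; 0.05 0.006 0 0 0 0 0; 0 0 0 0 0 0 0"}}

```text
time: 54.6
tcp_pos: [0.5095, 0.2387, 0.0307]
tcp_rot: [0.193, -3.134, 0.003]
ft_force: [-4.1, -1.2, 1.0]
finger_gap: 0.0002
grasp_force: 2.2
```

>>> {"fn": "jog_arm", "kwargs": {"motion": "0.07 0.009 0 0 0 0 0; 0.05 0.006 0 0 0 0 0; 0.05 0.006 0 0 0 0 0; 0 0 0 0 0 0 0"}}

```text
time: 55.0
tcp_pos: [0.5099, 0.2385, 0.0306]
tcp_rot: [0.194, -3.121, 0.005]
ft_force: [-39.8, -7.2, 22.4]
finger_gap: 0.0004
grasp_force: 20.2
```

Run:
```python
from db import *
s=sensors.observe();print(inrk(s['tcp_pos']),s['ft_force'])
p=vision.snapshot('side'); h=heads(p,'yellow',(.54,.24),.037,.15); print([(inrk(x[0]),x[1]) for x in h],[(inrk(d['centre']),d['p']) for d in vision.tip_of(p,'dumbbell_yellow_mid')[:3]])
```

```text
[-0.0541  0.1348] [-39.77493338  -7.2396189   22.35689107]
[(array([0.027 , 0.0891]), 123), (array([-0.0221,  0.1485]), 250)] [(array([0.0309, 0.1395]), 0.83)]
```

The dumbbell is home but its rear looks skewed toward +y. I'll nudge the rear head square from the outside with closed fingers.

>>> {"fn": "jog_arm", "kwargs": {"motion": "-0.4 -0.05 0 0 0 0 0; -0.6 -0.07 0 0 0 0 0; 0 0 0.9 0 0 0 0; 0 0 0.9 0 0 0 0; 0 0 0.7 0 0 0 0; -0.09 0.75 0 0 0 0 0; -0.09 0.75 0 0 0 0 0; -0.09 0.75 0 0 0 0 0; 0 0 0 0 0 0 0; 0 0 0 0 0 0 0"}}

```text
time: 56.1
tcp_pos: [0.4659, 0.3254, 0.1309]
tcp_rot: [0.195, -3.135, 0.002]
ft_force: [0.3, -0.3, -0.4]
finger_gap: -0.0
grasp_force: 0.0
```

Run:
```python
from db import *
for c in ('side','scene'):
    p=vision.snapshot(c); h=heads(p,'yellow',(.54,.24),.037,.15); print([(inrk(x[0]),x[1]) for x in h],[(inrk(d['centre']),d['p']) for d in vision.tip_of(p,'dumbbell_yellow_mid')[:3]])
plan((*rk(-.027,.22),.13),D(97),False);plan((*rk(-.027,.22),.034),D(97),False)
```

```text
[(array([0.027 , 0.0891]), 126), (array([-0.0244,  0.1458]), 287)] [(array([0.033 , 0.1358]), 0.77), (array([ 0.0642, -0.0022]), 0.18)]
[(array([-0.0353,  0.131 ]), 439)] []
t 56.3 tcp [0.4661 0.3242 0.1311] q [ 0.61  0.12  0.01  1.47 -0.    0.49] d [ 0.0603  0.0022 -0.0011] deg [ 0.1 -0.   0. ] n 2 shift/row [ 0.754  0.027 -0.013] turn/row [ 0.0001 -0.      0.    ]
t 56.3 tcp [0.4661 0.3242 0.1311] q [ 0.61  0.12  0.01  1.47 -0.    0.49] d [ 0.0603  0.0022 -0.0971] deg [ 0.1 -0.   0. ] n 3 shift/row [ 0.503  0.018 -0.809] turn/row [ 0.0001 -0.      0.    ]
```

>>> {"fn": "jog_arm", "kwargs": {"motion": "0.5 0.018 0 0 0 0 0; 0.5 0.018 0 0 0 0 0; 0.5 0.018 0 0 0 0 0; 0 0 -0.8 0 0 0 0; 0 0 -0.8 0 0 0 0; 0 0 -0.6 0 0 0 0; 0 0 -0.23 0 0 0 0; 0.07 -0.57 0 0 0 0 0; 0 0 0 0 0 0 0"}}

```text
time: 57.2
tcp_pos: [0.5291, 0.3023, 0.0343]
tcp_rot: [0.19, -3.136, 0.003]
ft_force: [0.2, -0.7, 0.2]
finger_gap: -0.0002
grasp_force: 0.0
```

>>> {"fn": "jog_arm", "kwargs": {"motion": "0.012 -0.1 0 0 0 0 0; 0.012 -0.1 0 0 0 0 0; 0 0 0 0 0 0 0"}}

```text
time: 57.5
tcp_pos: [0.5298, 0.2962, 0.0343]
tcp_rot: [-0.193, 3.135, -0.002]
ft_force: [0.8, 1.0, -0.3]
finger_gap: 0.0002
grasp_force: 0.0
```

```bash
cat > y.py <<'E'
from db import *
s=sensors.observe();print(inrk(s['tcp_pos']),s['tcp_pos'][2].round(3),s['ft_force'].round(1))
p=vision.snapshot('side'); h=heads(p,'yellow',(.54,.24),.037,.15); print([(inrk(x[0]),x[1]) for x in h],[(inrk(d['centre']),d['p']) for d in vision.tip_of(p,'dumbbell_yellow_mid')[:3]])
E
python3 y.py
```

```text
[-0.0273  0.1896] 0.034 [ 0.8  1.  -0.3]
[(array([0.0305, 0.1007]), 62), (array([-0.0396,  0.1456]), 89)] []
```

Continue in 4 mm steps.

>>> {"fn": "jog_arm", "kwargs": {"motion": "0.012 -0.1 0 0 0 0 0; 0 0 0 0 0 0 0"}}

```text
time: 57.8
tcp_pos: [0.53, 0.292, 0.0337]
tcp_rot: [0.193, -3.135, 0.003]
ft_force: [-0.4, 0.3, -0.1]
finger_gap: 0.0001
grasp_force: 0.0
```

>>> {"fn": "jog_arm", "kwargs": {"motion": "0.012 -0.1 0 0 0 0 0; 0 0 0 0 0 0 0"}}

```text
time: 58.0
tcp_pos: [0.5305, 0.2881, 0.0337]
tcp_rot: [0.193, -3.135, 0.002]
ft_force: [0.1, 0.9, 0.1]
finger_gap: 0.0001
grasp_force: 0.2
```

>>> {"fn": "jog_arm", "kwargs": {"motion": "0.006 -0.05 0 0 0 0 0; 0 0 0 0 0 0 0"}}

```text
time: 58.2
tcp_pos: [0.5307, 0.2863, 0.0337]
tcp_rot: [0.193, -3.135, 0.002]
ft_force: [-0.8, 1.6, -1.2]
finger_gap: 0.0002
grasp_force: 0.7
```

>>> {"fn": "jog_arm", "kwargs": {"motion": "0.007 -0.06 0 0 0 0 0; 0.006 -0.05 0 0 0 0 0; 0 0 0 0 0 0 0"}}

```text
time: 58.5
tcp_pos: [0.5313, 0.2816, 0.0338]
tcp_rot: [0.193, -3.135, 0.002]
ft_force: [-0.9, 1.6, 1.1]
finger_gap: 0.0003
grasp_force: 0.7
```

>>> {"fn": "jog_arm", "kwargs": {"motion": "-0.03 0.25 0 0 0 0 0; -0.06 0.5 0 0 0 0 0; 0 0 0.9 0 0 0 0; 0 0 0.9 0 0 0 0; 0 0 0.9 0 0 0 0; -0.8 -0.1 0.5 0 0 0 0; -0.8 -0.1 0.5 0 0 0 0; -0.8 -0.1 0 0 0 0 0; 0 0 0 0 0 0 0; 0 0 0 0 0 0 0"}}

```text
time: 59.5
tcp_pos: [0.4316, 0.3003, 0.1822]
tcp_rot: [-0.194, 3.135, -0.002]
ft_force: [0.2, -0.0, 1.0]
finger_gap: 0.0001
grasp_force: 0.0
```

```bash
python3 y.py
python3 - <<'E'
from db import *
for c in ('scene','side'):
    p=vision.snapshot(c)
    print(c,[(inrk(x[0]),x[1]) for x in heads(p,'yellow',(.54,.24),.037,.15)],[(inrk(x[0]),x[1]) for x in heads(p,'red',(.54,.09),.037,.1)])
    for n in ('dumbbell_red_mid','dumbbell_yellow_mid','tub','cup_mid'): print(c,n,[(inrk(d['centre']),round(d['centre'][2],3),round(d['p'],2)) for d in vision.tip_of(p,n)[:2]])
E
```

```text
[-0.1243  0.2057] 0.182 [ 0.2 -0.   1. ]
[(array([0.027 , 0.0891]), 123), (array([-0.0233,  0.1386]), 267)] [(array([0.031 , 0.1351]), 0.55)]
scene [(array([-0.0348,  0.1269]), 399)] [(array([-0.0287, -0.0451]), 194)]
scene dumbbell_red_mid []
scene dumbbell_yellow_mid []
scene tub []
scene cup_mid [(array([0.0799, 0.0585]), 0.133, 0.8)]
side [(array([0.027 , 0.0891]), 123), (array([-0.0233,  0.1386]), 267)] [(array([ 0.0269, -0.0681]), 103), (array([-0.0237, -0.0125]), 216)]
side dumbbell_red_mid [(array([-0.4571, -0.3915]), 0.034, 0.66), (array([ 0.0333, -0.0148]), 0.037, 0.49)]
side dumbbell_yellow_mid [(array([0.0313, 0.1314]), 0.035, 0.74), (array([-0.0029, -0.0006]), 0.005, 0.4)]
side tub [(array([ 0.0422, -0.111 ]), 0.01, 0.79)]
side cup_mid [(array([0.0779, 0.056 ]), 0.133, 0.86), (array([-0.0036,  0.0006]), 0.003, 0.19)]
```

```bash
python3 -c "
from station import hand_in
print(hand_in())"
```

```text
the job is handed in; nothing more can be done
None
```

I handed the job in at about 60 s on the robot clock, but no verdict came back. By my last measurements the tub (with its caps), the red and yellow dumbbells (no blue one was there) and the upright cup were all in place. I could only see some of the caps in the tub, and I pushed the yellow dumbbell home a second time after it was knocked out.

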